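Dose sample jars at the bench dispenser

TASK

Dose every open amber jar standing on the cork mat at the dispenser. Loosen the dispenser's lock knob as far as it goes (left-hand thread: clockwise seen from above) before you press the plunger, stand each jar upright on a dark round spot of its own on the carriage, push the carriage fully home under the nozzles, then press the plunger right down, through the soft first stop to the stiff second stop, hold it there a moment and let it spring back up. Afterwards pull the carriage fully out, stand all the jars upright on the floor of the plywood tray, turn the lock knob tight again, and leave the other glassware standing where it is.

Things in the scene. Friction and masses are not known exactly. Their poses are not given: they have to be found in the camera images.
- dispenser: bench dispenser, fixed. Origin on the table under the middle of the nozzle row, x away from the robot. Base 10 mm high; white head from x = -23 to +47 and 270 (y) mm wide, from 95 to 145 mm above the table, on two uprights; four nozzles 15 mm long below it along y, 50 mm apart. On the head: plunger at y = 0, lock knob at y = -90 mm, amber reservoir (52 mm wide, top 214 mm above the table) at y = +95 mm
- carriage (a joint): the dispenser's aluminium carriage, sliding along the dispenser's x: 0 = fully out towards the robot (start), 0.12 m = fully home with the spots under the nozzles; about 2 N of friction, stays where it is left
- carriage_row (a point): centre of the row of four spots, on top of the carriage's flat deck, 18 mm above the table; axes as the dispenser's, moving with the carriage. The deck has no rim and reaches from x = -50 to +55 mm and y = -112 to +112 mm
- carriage_handle (a point): middle of the top of the carriage's black upright handle, 78 mm above the table: a tab 12 mm thick (along the dispenser's x), 50 mm wide (y), free from 18 mm above the table to its top, 110 mm in front of the row
- plunger_top (a point): centre of the top of the plunger's black round cap, 36 mm in diameter, 205 mm above the table when up; moves with the cap, pressed straight down; always directly above the dispenser's origin
- plunger (a joint): first part of the plunger's travel: 0 = up, 0.012 m = at the first stop; soft spring, 1.5 to 3.5 N, springs back by itself
- second_stop (a joint): second part of the plunger's travel, beyond the first stop: starts to move at about 7 N and is on the hard stop at 0.006 m with about 11 N (cap then 18 mm below its rest height); 0 = not in the second part; springs back by itself
- lock_knob (a joint): lock knob with a left-hand thread on a vertical stud on the head: 0 = tight, grows as it is turned clockwise seen from above, end stop at 2.4 rad = fully loose; over 1.9 counts as loosened and under 0.3 as tight. About 0.1 N m of friction, stays where it is left; it climbs 1.5 mm per rad
- knob_grip (a point): on the lock knob's axis, 12 mm below the top of its upright wing, 178 mm above the table when tight. The wing: a bar 52 mm long (this point's x), 14 mm thick (y), 28 mm high; under it a round hub 30 mm wide, 12 mm high, 5 mm clear of the head. The point turns with the knob (clockwise = negative yaw)
- mat: cork mat 240 (x) x 180 (y) x 4 mm, fixed; origin at the centre of its underside; the jars start on it, 20 mm or more apart. Mat and tray swap sides from start to start
- tray: open plywood tray 200 x 200 mm, 25 mm high, walls and floor 5 mm thick, fixed, empty at the start; origin at the centre of its underside, z up
- stoppered: stoppered amber bottle, not for dosing: 32 mm wide, 60 mm tall with a narrow neck and a stopper 24 mm wide; origin at the centre of its underside; stands at the far (+x) edge of the mat
- wash_bottle: white bottle 66 mm wide, 170 mm tall, bystander; origin at the centre of its underside
- reagent: capped amber bottle 70 mm wide, 130 mm tall, bystander; origin at the centre of its underside
- beaker: glass beaker 70 mm wide, 85 mm tall, bystander; origin at the centre of its underside
- spot0 (a point): centre of a dark flat disc 42 mm wide on the carriage's deck, at y = -75 mm in the row: a jar stands on it, centred to about 10 mm, and comes under a nozzle when the carriage is home
- spot1 (a point): centre of a dark flat disc 42 mm wide on the carriage's deck, at y = -25 mm in the row: a jar stands on it, centred to about 10 mm, and comes under a nozzle when the carriage is home
- spot2 (a point): centre of a dark flat disc 42 mm wide on the carriage's deck, at y = 25 mm in the row: a jar stands on it, centred to about 10 mm, and comes under a nozzle when the carriage is home
- spot3 (a point): centre of a dark flat disc 42 mm wide on the carriage's deck, at y = 75 mm in the row: a jar stands on it, centred to about 10 mm, and comes under a nozzle when the carriage is home
- jar0: open squat amber-glass jar with a 28 mm mouth and no lid, a plain upright cylinder 36 mm in diameter and 46 mm tall with a heavy base, 50 to 100 g; origin at the centre of its underside, z up. There are two to four such jars; absent ones give None from the start
- jar1: open squat amber-glass jar with a 28 mm mouth and no lid, a plain upright cylinder 36 mm in diameter and 46 mm tall with a heavy base, 50 to 100 g; origin at the centre of its underside, z up. There are two to four such jars; absent ones give None from the start
- jar2: open squat amber-glass jar with a 28 mm mouth and no lid, a plain upright cylinder 36 mm in diameter and 46 mm tall with a heavy base, 50 to 100 g; origin at the centre of its underside, z up. There are two to four such jars; absent ones give None from the start
- jar3: open squat amber-glass jar with a 28 mm mouth and no lid, a plain upright cylinder 36 mm in diameter and 46 mm tall with a heavy base, 50 to 100 g; origin at the centre of its underside, z up. There are two to four such jars; absent ones give None from the start

How it is judged:
On the way, in this order (a step that is already met when the one before it is completed fails the run):
1. with the lock knob loosened, every jar stands upright on a spot and the carriage is fully home, plunger up ((horizontal distance between jar0 and spot0 below 0.012 m or horizontal distance between jar0 and spot1 below 0.012 m or horizontal distance between jar0 and spot2 below 0.012 m or horizontal distance between jar0 and spot3 below 0.012 m) and z of jar0 in the frame of carriage_row between -0.004 and 0.006 m and angle between each of jar0, jar1, jar2, jar3's own z axis and vertical below 0.12 rad and (horizontal distance between jar1 and spot0 below 0.012 m or horizontal distance between jar1 and spot1 below 0.012 m or horizontal distance between jar1 and spot2 below 0.012 m or horizontal distance between jar1 and spot3 below 0.012 m) and z of jar1 in the frame of carriage_row between -0.004 and 0.006 m and (horizontal distance between jar2 and spot0 below 0.012 m or horizontal distance between jar2 and spot1 below 0.012 m or horizontal distance between jar2 and spot2 below 0.012 m or horizontal distance between jar2 and spot3 below 0.012 m) and z of jar2 in the frame of carriage_row between -0.004 and 0.006 m and (horizontal distance between jar3 and spot0 below 0.012 m or horizontal distance between jar3 and spot1 below 0.012 m or horizontal distance between jar3 and spot2 below 0.012 m or horizontal distance between jar3 and spot3 below 0.012 m) and z of jar3 in the frame of carriage_row between -0.004 and 0.006 m and value of joint carriage above 0.114 m and value of joint lock_knob above 1.9 rad and value of joint plunger below 0.002 m and value of joint second_stop below 0.001 m), for 0.2 s.
2. the plunger is pressed through the first stop to the second stop, the jars in place under the nozzles ((horizontal distance between jar0 and spot0 below 0.012 m or horizontal distance between jar0 and spot1 below 0.012 m or horizontal distance between jar0 and spot2 below 0.012 m or horizontal distance between jar0 and spot3 below 0.012 m) and z of jar0 in the frame of carriage_row between -0.004 and 0.006 m and angle between each of jar0, jar1, jar2, jar3's own z axis and vertical below 0.12 rad and (horizontal distance between jar1 and spot0 below 0.012 m or horizontal distance between jar1 and spot1 below 0.012 m or horizontal distance between jar1 and spot2 below 0.012 m or horizontal distance between jar1 and spot3 below 0.012 m) and z of jar1 in the frame of carriage_row between -0.004 and 0.006 m and (horizontal distance between jar2 and spot0 below 0.012 m or horizontal distance between jar2 and spot1 below 0.012 m or horizontal distance between jar2 and spot2 below 0.012 m or horizontal distance between jar2 and spot3 below 0.012 m) and z of jar2 in the frame of carriage_row between -0.004 and 0.006 m and (horizontal distance between jar3 and spot0 below 0.012 m or horizontal distance between jar3 and spot1 below 0.012 m or horizontal distance between jar3 and spot2 below 0.012 m or horizontal distance between jar3 and spot3 below 0.012 m) and z of jar3 in the frame of carriage_row between -0.004 and 0.006 m and value of joint carriage above 0.114 m and value of joint lock_knob above 1.9 rad and value of joint plunger above 0.0105 m and value of joint second_stop above 0.0045 m), for 0.2 s.
3. the plunger has sprung back fully up (value of joint plunger below 0.002 m and value of joint second_stop below 0.001 m), for 0.2 s.
4. the carriage is pulled fully out (value of joint carriage below 0.008 m), for 0.2 s.
At the end, for the whole second after the job is handed in: all jars upright (within 7 degrees) and still on the tray's floor, centres within 85 mm of its centre along each side; plunger up; carriage out (within 8 mm); lock knob tight (within 0.3 rad); the other four glass and bottle bystanders upright within 50 mm of their start (all of step 3 and x of jar0 in the frame of tray between -0.085 and 0.085 m and y of jar0 in the frame of tray between -0.085 and 0.085 m and z of jar0 in the frame of tray between 0 and 0.012 m and angle between each of jar0, jar1, jar2, jar3's own z axis and vertical below 0.12 rad and linear speed of each of jar0, jar1, jar2, jar3 below 0.02 m/s and x of jar1 in the frame of tray between -0.085 and 0.085 m and y of jar1 in the frame of tray between -0.085 and 0.085 m and z of jar1 in the frame of tray between 0 and 0.012 m and x of jar2 in the frame of tray between -0.085 and 0.085 m and y of jar2 in the frame of tray between -0.085 and 0.085 m and z of jar2 in the frame of tray between 0 and 0.012 m and x of jar3 in the frame of tray between -0.085 and 0.085 m and y of jar3 in the frame of tray between -0.085 and 0.085 m and z of jar3 in the frame of tray between 0 and 0.012 m and value of joint carriage below 0.008 m and value of joint lock_knob below 0.3 rad and distance of each of stoppered, wash_bottle, reagent, beaker from where it was at the start of the episode below 0.05 m and angle between each of stoppered, wash_bottle, reagent, beaker's own z axis and vertical below 0.15 rad); the robot touches nothing.
It fails at once if the plunger is pressed while the lock knob is not loosened (value of joint plunger above 0.006 m and value of joint lock_knob below 1.9 rad).
It fails at once if the plunger is pressed while the carriage is not fully home (value of joint plunger above 0.006 m and value of joint carriage below 0.11 m).
It fails at once if other glassware is knocked over (angle between any of stoppered, wash_bottle, reagent, beaker's own z axis and vertical above 0.6 rad).
Of jar0, jar1, jar2, jar3 only 2 to 4 are there at a start; the rules pass over those that are not, and their reading is None.
At some moment in a run one of jar0, jar1, jar2, jar3 may be knocked a few centimetres aside while the robot is not near it.
Once in a run the grip may slacken for a moment while it holds something.
It also fails if it takes over 210 s, if anything falls off the work surface, if the arm or the gripper's body presses on something with over 40 N, if the wrist force passes 120 N, or if a joint passes its speed limit or range.

ROBOT

A 6-joint arm with a two-finger parallel gripper is mounted at the origin on the work surface. World frame = base frame: x ahead of the robot, y to its left, z up, the work surface at z = 0. Lengths are in m, angles in rad, forces in N, time in s.
With the tool pointing down it reaches from about 0.325 to 0.85 m from the base axis. Payload 4.4 kg.
Tool frame: the origin (TCP) lies on the centre line of the jaws, within the pads' length; the fingertips stand 22 mm ahead of it and the grasp point (between the pads) lies 3 mm ahead of it (robot.tips_ahead is the distance from the TCP to the fingertips, in m); z points along the fingers, x is the direction in which the jaws open and shut, and the axes are right-handed (so a half turn about z gives the same grasp; the last joint's range is limited). The gripper opens to 94 mm and grips with 3 to 60 N. Pads are 16 mm wide; open, the fingers measure 119 mm over their backs; the gripper's body (75 mm by 177 mm) begins 78 mm behind the grasp point.
Start: joints at [-1.421, 0.207, 1.542, -0, 1.393, -0.15], TCP at [0.17, -0.549, 0.227] pointing down, gripper open.
Joint ranges: [-2.73, 2.73], [-0.86, 2.22], [0.23, 2.46], [-1.11, 4.25], [0.08, 2.63], [-2.82, 2.82]. Speed limits (rad/s): [2.79, 2.79, 3.14, 3.14, 3.14, 3.14].

INTERFACE

Orientations are given as a unit quaternion [x, y, z, w].
In Python, from rig import robot gives the robot as it stands. The module is installed in compiled form; this text tells all that it offers.
- The arm moves only by the tool move_arm, never from a script. Its argument "rows" is a list of rows, each an object with "slide": the shift along the tool's x, y, z in mm, a list of three; "rot": the turn, a rotation vector about the tool's x, y, z in rad, a list of three; "jaw": the opening, from -1 (shut) to 1 (fully open). A call has 1 to 12 rows; each row is the pose to reach, as a shift and turn from the pose commanded when the call began, along the tool's axes at that moment; what a row does not reach only later rows make up. A row lasts 1/10 s, in which the tool goes at most 50 mm and 8.59 degrees, less where a joint would pass 70% of its speed; a pose out of reach is approached as far as the arm can. A call with a gripper value outside its range is refused whole. The fingers move at their own pace and stop on an object; the grip force is fixed at half the most. Time passes only in rows, so rows that repeat a pose let the fingers close. It gives the time, the measured TCP pose, the force and the opening at its end, in the units of the state.
- robot.state(): the state, without advancing time (a new reading comes with each control period).
- robot.get_image(name): name is "scene" or "top"; returns a dict with "pixels" (384x512x3 uint8, red, green, blue), "camera_matrix" (3x3 intrinsics, pixels), "R" (3x3) and "t" (3): a world point X has camera coordinates R X + t. Camera axes: x right, y down, z forward; pixel columns grow to the right and rows downward; lengths in m; the calibration is good to about 2 mm. A picture is of the moment at which its call begins. There is no depth.
- robot.sign_off(): hands the job in, once; it reports no verdict.
Trained networks look in the newest picture that a camera, given by its name, has taken for a name from the list of things; names that differ only in an ending like _2 or _b are one class to them, and where a whole thing is asked for, a point or a joint stands for the part that bears it (a point fixed in the world has none). Each returns a list of dicts, best first, with "p" (0 to 1); they miss things now and then, are a little off and sometimes report something else, mostly with a low value. They report only what shows in the picture. A call takes as long as a camera call.
- robot.look_for(camera, thing): "location" ([x, y, z] in m, in the coordinates of the camera as it stood for that picture, good to about 4 mm: the middle of the surface that is visible of it).
- robot.cut_out(camera, thing): "mask" (384x512 bool, what is visible of it).
The state is a dict: "time_s": time; "qpos": joint angles; "qvel": joint speeds; "tau": joint torques, N m; "position": TCP position; "eef_rot": TCP orientation; "force": force on the tool from outside, world axes, zero at the start; "torque": the same for the moment, N m; "gripper_width": opening from 0.0 (shut) to 1.0 (fully open).
Only numpy, scipy, OpenCV 4.12 (cv2) and the standard library are available. Lean on these libraries where they do the work, as an engineer would, in place of code of your own. Each camera call takes 0.05 s, during which the arm holds its last target. There are 200 camera calls.

## Working session

There is one attempt and no reset: what is moved stays moved. The work goes in short steps, Python scripts to look and compute and a tool call to move; the robot and the scene stay as the last step left them, time stands still between calls to the robot, and variables do not carry over. Pictures are saved under pics/ and viewed, about 12 in all and at most 16, crops included, and the job is handed in when it is done.

Besides the shell and the picture viewer there is one more tool, called as a command line: name --argument value ..., lists and objects as JSON in quotes. move_arm: Moves the arm, as the interface text tells. Its arguments: {"type":"object","properties":{"rows":{"type":"array"}},"required":["rows"]}

```bash
mkdir -p pics
cat > h.py <<'E'
import numpy as np, cv2
from rig import robot
from scipy.spatial.transform import Rotation as Rn
def snap(cam,name=None):
    im=robot.get_image(cam)
    if name: cv2.imwrite(f'pics/{name}.png',im['pixels'][:,:,::-1])
    return im
def ray(im,u,v,z):
    K=np.array(im['camera_matrix']);R=np.array(im['R']);t=np.array(im['t'])
    c=-R.T@t; d=R.T@np.linalg.inv(K)@np.array([u,v,1.]); return c+d*(z-c[2])/d[2]
def proj(im,X):
    x=np.array(im['camera_matrix'])@(np.array(im['R'])@np.array(X)+np.array(im['t'])); return x[:2]/x[2]
def world(im,p): return np.array(im['R']).T@(np.array(p)-np.array(im['t']))
def look(im,cam,thing):
    return [(round(d['p'],2),np.round(world(im,d['location']),4).tolist()) for d in robot.look_for(cam,thing)]
E
python3 - <<'E'
from h import *
for c in ['top','scene']:
    im=snap(c,c+'0'); print(c,-np.array(im['R']).T@np.array(im['t']))
    for n in ['jar0','stoppered','dispenser','carriage_handle','plunger_top','knob_grip','mat','tray','wash_bottle','reagent','beaker','spot0']:
        print(n,look(im,c,n)[:5])
s=robot.state();print(s['position'],s['eef_rot'],s['force'],s['time_s'])
E
```

```text
top [ 0.39039212 -0.01127698  1.43564409]
jar0 [(0.55, [0.5341, 0.0237, 0.0167]), (0.42, [0.4477, 0.3538, 0.0342])]
stoppered [(0.66, [0.5992, 0.3203, 0.0422]), (0.26, [0.6591, 0.0217, 0.2128])]
dispenser [(0.97, [0.5753, 0.0281, 0.0146])]
carriage_handle [(0.71, [0.5354, 0.0242, 0.0171])]
plunger_top [(0.69, [0.6568, 0.0241, 0.2139]), (0.37, [0.6533, -0.0634, 0.185])]
knob_grip [(0.69, [0.6549, -0.0676, 0.1902]), (0.5, [0.728, -0.3704, 0.0467])]
mat [(0.9, [0.5013, 0.3127, 0.0029]), (0.57, [0.5381, 0.0234, 0.019])]
tray [(0.93, [0.509, -0.3089, 0.0049])]
wash_bottle [(0.82, [0.707, 0.3543, 0.1141]), (0.69, [0.6556, 0.0229, 0.2109])]
reagent [(0.57, [0.7631, 0.1995, 0.0886])]
beaker [(0.88, [0.7262, -0.3674, 0.0461])]
spot0 [(0.85, [0.5342, 0.025, 0.0173])]
scene [1.22899492 0.34372041 0.73666878]
jar0 [(0.86, [0.5264, 0.3573, 0.0376]), (0.63, [0.4608, 0.3521, 0.0401])]
stoppered [(0.85, [0.619, 0.3245, 0.0392])]
dispenser [(0.65, [0.6734, 0.0373, 0.0829]), (0.28, [0.7292, -0.3547, 0.0562])]
carriage_handle [(0.66, [0.4778, 0.0278, 0.0178]), (0.37, [0.6187, 0.3234, 0.0387])]
plunger_top [(0.77, [0.6636, 0.0291, 0.2169])]
knob_grip [(0.73, [0.6621, -0.0634, 0.1783])]
mat [(0.65, [0.5232, 0.297, 0.0028]), (0.4, [0.4786, 0.0305, 0.022])]
tray [(0.82, [0.5109, -0.3151, 0.0095])]
wash_bottle [(0.88, [0.7448, 0.3679, 0.1014])]
reagent [(0.94, [0.7938, 0.2105, 0.087])]
beaker [(0.93, [0.7307, -0.3543, 0.056])]
spot0 [(0.92, [0.4776, 0.029, 0.0194]), (0.71, [0.5124, -0.3173, 0.0058]), (0.59, [0.6658, 0.0223, 0.2084])]
[ 0.16977923 -0.54936151  0.22745186] [ 8.04765792e-01 -5.93592470e-01 -9.27373163e-06  1.49538433e-06] [-0.66179477 -0.84221942  0.75423371] 1.3
```

View pics/top0.png

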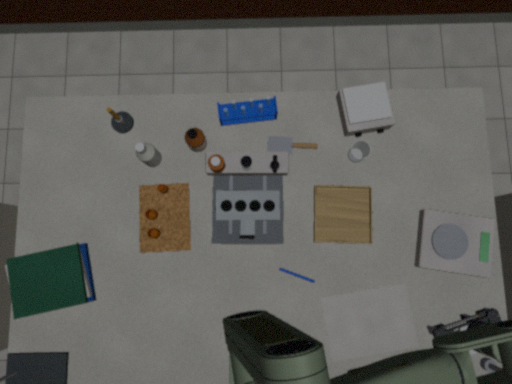

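View pics/scene0.png

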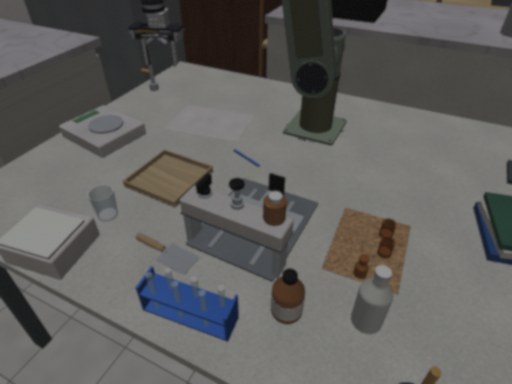

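Two jars are on the mat, at top-view (152,214) and (154,233), with the stoppered bottle at (163,188). The spots lie along row 206, columns 227 to 269, and the tray is at (343,214). Next I'll refine these positions.

```bash
cat >> h.py <<'E'
def cylmask(im,x,y,z0,r,h):
    a=np.linspace(0,2*np.pi,40); P=[proj(im,[x+r*np.cos(t),y+r*np.sin(t),z]) for t in a for z in(z0,z0+h)]
    S=8; H=cv2.convexHull(np.float32(P)); return H[:,0,:]
def hullcent(im,x,y,z0,r,h):
    m=cv2.moments(cylmask(im,x,y,z0,r,h)); return np.array([m['m10'],m['m01']])/m['m00'], m['m00']
def fitcyl(im,c,x,y,z0,r=.018,h=.046):
    from scipy.optimize import fsolve
    s=fsolve(lambda p:hullcent(im,p[0],p[1],z0,r,h)[0]-c,[x,y]); return s,hullcent(im,*s,z0,r,h)[1]
def jars(cam,im,z0,guess,thing='jar0',**k):
    out=[]
    for d in robot.cut_out(cam,thing):
        m=d['mask']; n=m.sum()
        if n<8: continue
        v,u=np.nonzero(m); c=np.array([u.mean(),v.mean()])
        s,a=fitcyl(im,c,*guess,z0,**k); out.append((round(d['p'],2),np.round(s,4).tolist(),int(n),round(a),np.round(c,1).tolist()))
    return out
E
python3 - <<'E'
from h import *
for c in ['top','scene']:
    im=snap(c)
    for o in jars(c,im,.004,(.5,.33)): print(c,'jar',o)
    for o in jars(c,im,.004,(.6,.32),'stoppered',r=.014,h=.06): print(c,'stop',o)
    if c=='top':
        g=cv2.cvtColor(im['pixels'],cv2.COLOR_RGB2GRAY)
        big=cv2.resize(im['pixels'][135:260,125:385],None,fx=3,fy=3,interpolation=cv2.INTER_CUBIC)
        cv2.imwrite('pics/topcrop.png',big[:,:,::-1])
        sub=g[198:214,218:279].astype(float); w=np.clip(110-sub,0,None)
        for u in (227,241,255,269):
            ww=w[:,u-218-6:u-218+7]; v,x=np.mgrid[198:214,u-6:u+7]
            cu,cv=(ww*x).sum()/ww.sum(),(ww*v).sum()/ww.sum(); print('spot',cu,cv,ray(im,cu,cv,.018))
        for n,z in (('plunger_top',.205),('knob_grip',.19),('tray',.012)):
            for d in robot.cut_out('top',n)[:2]:
                m=d['mask'].astype(np.uint8); v,u=np.nonzero(m); pts=np.stack([u,v],1)
                r=cv2.minAreaRect(np.float32(pts)); print(n,d['p'],m.sum(),ray(im,u.mean(),v.mean(),z),r)
E
```

```text
top jar (0.66, [0.7274, -0.3742], 403, 124, [359.0, 151.0])
top jar (0.45, [0.4515, 0.354], 108, 121, [152.7, 233.1])
top stop (0.47, [0.6067, 0.3219], 68, 88, [162.2, 188.2])
top stop (0.39, [0.5301, 0.0246], 2141, 65, [247.5, 208.2])
spot 226.0841081081081 205.2971891891892 [0.54405697 0.10010942 0.018     ]
spot 240.26623376623377 205.3046625505642 [0.54303767 0.05025434 0.018     ]
spot 254.52668163832746 205.33622072505614 [5.41928637e-01 1.60996888e-04 1.80000000e-02]
spot 268.71748593268927 205.33538592207242 [ 0.5409395  -0.04965427  0.018     ]
plunger_top 0.64 94 [0.66051557 0.02265885 0.205     ] ((246.00003051757812, 161.00001525878906), (9.899495124816895, 9.899494171142578), 45.0)
knob_grip 0.57 110 [ 0.65297338 -0.06621172  0.19      ] ((274.7192077636719, 163.5821990966797), (8.544004440307617, 16.268718719482422), 20.556045532226562)
tray 0.67 3394 [ 0.50519131 -0.30812797  0.012     ] ((342.5, 214.5), (59.0, 59.0), 90.0)
scene jar (0.88, [0.5174, 0.3604], 336, 330, [385.6, 247.0])
scene jar (0.72, [0.4455, 0.3492], 252, 298, [386.9, 227.0])
scene jar (0.38, [0.5132, -0.1717], 272, 217, [204.0, 185.4])
scene stop (0.81, [0.6145, 0.3222], 273, 308, [361.0, 267.4])
```

View pics/topcrop.png

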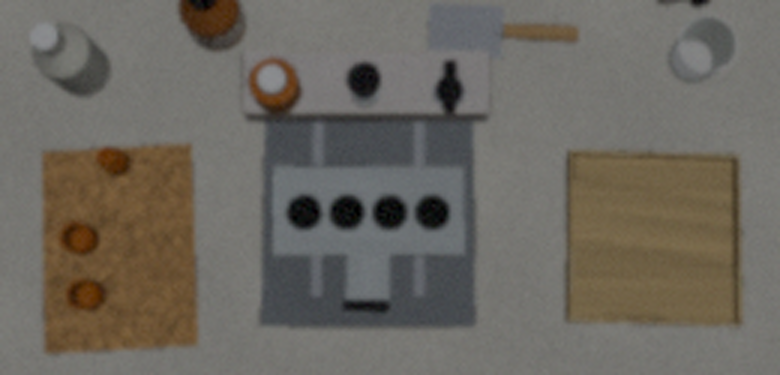

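```bash
cat >> h.py <<'E'
YAW=-0.0207; ROW=np.array([.5425,.0252]); ex=np.array([np.cos(YAW),np.sin(YAW)]); ey=np.array([-ex[1],ex[0]])
ORG=ROW+.12*ex
def disp(x,y): return ORG+x*ex+y*ey
def plan(x,y,z,psi):
    s=robot.state(); R=Rn.from_quat(s['eef_rot']); 
    T=Rn.from_euler('z',psi)*Rn.from_euler('x',np.pi)
    print('slide',np.round(R.inv().apply(np.array([x,y,z])-s['position'])*1e3,1),'rot',np.round((R.inv()*T).as_rotvec(),3),'psi',np.arctan2(R.as_matrix()[1,0],R.as_matrix()[0,0]).round(3), 'pos',np.round(s['position'],4),'t',s['time_s'],'F',np.round(s['force'],1),'w',round(s['gripper_width'],3),'q',np.round(s['qpos'],2))
E
python3 - <<'E'
from h import *
k=disp(0,-.09);print(k); plan(*k,.30,np.pi/2+YAW)
im=snap('top'); print(proj(im,[*k,.19]),proj(im,[*ORG,.205]),proj(im,[*(k+.026*ex),.19]),proj(im,[*(k-.026*ex),.19]))
E
```

```text
[ 0.66061142 -0.06726454]
slide [-315.7 -611.3  -72.5] rot [ 0.    -0.    -2.821] psi -1.271 pos [ 0.1698 -0.5494  0.2275] t 1.75 F [-0.8  0.2 -0. ] w 1.0 q [-1.42  0.21  1.54  0.    1.39 -0.15]
[274.75335023 161.42577538] [245.91848905 160.40380894] [274.70586023 153.33638055] [274.80113759 169.56582167]
```

move_arm --rows '[{"slide": [-20,-40,-50],"rot": [0,0,-0.14],"jaw": 1},{"slide": [-40,-80,-73],"rot": [0,0,-0.28],"jaw": 1},{"slide": [-60,-115,-73],"rot": [0,0,-0.42],"jaw": 1},{"slide": [-80,-150,-73],"rot": [0,0,-0.56],"jaw": 1},{"slide": [-100,-190,-73],"rot": [0,0,-0.7],"jaw": 0.5},{"slide": [-120,-230,-73],"rot": [0,0,-0.84],"jaw": 0},{"slide": [-140,-270,-73],"rot": [0,0,-0.98],"jaw": 0},{"slide": [-160,-310,-73],"rot": [0,0,-1.12],"jaw": 0},{"slide": [-180,-350,-73],"rot": [0,0,-1.26],"jaw": 0},{"slide": [-200,-390,-73],"rot": [0,0,-1.4],"jaw": 0},{"slide": [-220,-430,-73],"rot": [0,0,-1.54],"jaw": 0},{"slide": [-240,-470,-73],"rot": [0,0,-1.68],"jaw": 0}]'

```text
time_s: 3.0
position: [0.5491, -0.1798, 0.3007]
eef_rot: [0.979, 0.206, 0.0, 0.0]
force: [1.2, -0.1, 0.3]
gripper_width: 0.5
```

Run:
```python
from h import *
k=disp(-.001,-.09);plan(*k,.30,np.pi/2+YAW)
```

```text
slide [146.5 -58.5   0.7] rot [ 1.000e-03  0.000e+00 -1.135e+00] psi 0.415 pos [ 0.5491 -0.1798  0.3007] t 3.0 F [ 1.2 -0.1  0.3] w 0.5 q [-0.47  0.17  1.44 -0.    1.54 -0.88]
```

move_arm --rows '[{"slide": [18,-7,0],"rot": [0,0,-0.14],"jaw": 0},{"slide": [36,-14,0],"rot": [0,0,-0.28],"jaw": 0},{"slide": [54,-22,0],"rot": [0,0,-0.42],"jaw": 0},{"slide": [73,-29,0],"rot": [0,0,-0.56],"jaw": 0},{"slide": [91,-36,0],"rot": [0,0,-0.7],"jaw": 0},{"slide": [110,-44,0],"rot": [0,0,-0.85],"jaw": 0},{"slide": [128,-51,0],"rot": [0,0,-0.99],"jaw": 0},{"slide": [146.5,-58.5,0.5],"rot": [0.001,0,-1.135],"jaw": 0},{"slide": [146.5,-58.5,0.5],"rot": [0.001,0,-1.135],"jaw": 0}]'

```text
time_s: 3.9
position: [0.6601, -0.0676, 0.2993]
eef_rot: [0.716, 0.699, 0.0, -0.001]
force: [0.1, 0.5, 0.6]
gripper_width: 0.499
```

Run:
```python
from h import *
k=disp(-.001,-.09);plan(*k,.181,np.pi/2+YAW)
```

```text
slide [  0.2  -0.4 118.3] rot [-0.001 -0.001 -0.003] psi 1.547 pos [ 0.6601 -0.0676  0.2993] t 3.9 F [0.1 0.5 0.6] w 0.499 q [-0.23  0.35  1.21  0.    1.58 -1.78]
```

move_arm --rows '[{"slide": [0,0,45],"rot": [0,0,0],"jaw": 0},{"slide": [0,0,85],"rot": [0,0,0],"jaw": 0},{"slide": [0,0,110],"rot": [0,0,0],"jaw": 0},{"slide": [0,0,110],"rot": [0,0,0],"jaw": -1},{"slide": [0,0,110],"rot": [0,0,0],"jaw": -1},{"slide": [0,0,110],"rot": [0,0,0],"jaw": -1},{"slide": [0,0,110],"rot": [0,0,0],"jaw": -1}]'

```text
time_s: 4.6
position: [0.6605, -0.0695, 0.193]
eef_rot: [0.717, 0.697, 0.001, 0.001]
force: [0.2, 6.4, 2.6]
gripper_width: 0.196
```

move_arm --rows '[{"slide": [0,0,0],"rot": [0,0,0],"jaw": -1},{"slide": [0,0,0],"rot": [0,0,0],"jaw": -1},{"slide": [0,0,0],"rot": [0,0,0],"jaw": -1}]'

```text
time_s: 4.9
position: [0.6606, -0.0673, 0.1929]
eef_rot: [0.716, 0.698, 0.003, 0.0]
force: [0.3, 5.5, 4.2]
gripper_width: 0.144
```

move_arm --rows '[{"slide": [0,0,0],"rot": [0,0,0.13],"jaw": -1},{"slide": [0,0,-0.5],"rot": [0,0,0.26],"jaw": -1},{"slide": [0,0,-0.5],"rot": [0,0,0.39],"jaw": -1},{"slide": [0,0,-1],"rot": [0,0,0.52],"jaw": -1},{"slide": [0,0,-1],"rot": [0,0,0.65],"jaw": -1},{"slide": [0,0,-1],"rot": [0,0,0.78],"jaw": -1},{"slide": [0,0,-1.5],"rot": [0,0,0.91],"jaw": -1},{"slide": [0,0,-1.5],"rot": [0,0,1.04],"jaw": -1},{"slide": [0,0,-1.5],"rot": [0,0,1.17],"jaw": -1},{"slide": [0,0,-2],"rot": [0,0,1.3],"jaw": -1}]'

```text
time_s: 5.9
position: [0.6588, -0.0696, 0.1948]
eef_rot: [0.993, 0.119, -0.0, 0.0]
force: [-5.2, -0.5, 5.2]
gripper_width: 0.147
```

Run:
```python
from h import *
k=disp(-.001,-.09);plan(*k,.19+.002,np.pi/2+YAW-2.4); print(robot.state()['torque'])
```

```text
slide [ 1.4 -2.1  2.8] rot [1.000e-03 0.000e+00 1.089e+00] psi 0.239 pos [ 0.6588 -0.0696  0.1948] t 5.9 F [-5.2 -0.5  5.2] w 0.147 q [-0.24  0.41  1.34 -0.    1.39 -0.47]
[0.00280375 0.85417887 0.08364314]
```

move_arm --rows '[{"slide": [0,0,-0.3],"rot": [0,0,0.13],"jaw": -1},{"slide": [0,0,-0.5],"rot": [0,0,0.26],"jaw": -1},{"slide": [0,0,-0.5],"rot": [0,0,0.39],"jaw": -1},{"slide": [0,0,-1],"rot": [0,0,0.52],"jaw": -1},{"slide": [0,0,-1],"rot": [0,0,0.65],"jaw": -1},{"slide": [0,0,-1],"rot": [0,0,0.78],"jaw": -1},{"slide": [0,0,-1.5],"rot": [0,0,0.91],"jaw": -1},{"slide": [0,0,-1.5],"rot": [0,0,1.04],"jaw": -1},{"slide": [0,0,-1.5],"rot": [0,0,1.1],"jaw": -1},{"slide": [0,0,-1.5],"rot": [0,0,1.16],"jaw": -1},{"slide": [0,0,-1.5],"rot": [0,0,1.16],"jaw": -1}]'

```text
time_s: 7.0
position: [0.6565, -0.0687, 0.1963]
eef_rot: [0.897, -0.442, -0.003, 0.001]
force: [-10.9, 2.6, 10.5]
gripper_width: 0.149
```

Run:
```python
from h import *
k=disp(-.001,-.09);plan(*k,.19+.002,np.pi/2+YAW-2.4); print(robot.state()['torque'])
```

```text
slide [ 0.8 -3.4  4.3] rot [ 0.004  0.004 -0.065] psi -0.915 pos [ 0.6565 -0.0687  0.1963] t 7.0 F [-10.9   2.6  10.5] w 0.149 q [-0.23  0.41  1.34 -0.    1.39  0.68]
[0.41110171 2.0422389  0.57124533]
```

move_arm --rows '[{"slide": [0,0,0],"rot": [0,0,-0.05],"jaw": 0},{"slide": [0,0,0],"rot": [0,0,-0.05],"jaw": 0},{"slide": [0,0,0],"rot": [0,0,-0.05],"jaw": 0},{"slide": [0,0,-40],"rot": [0,0,-0.05],"jaw": 0},{"slide": [0,0,-80],"rot": [0,0,-0.05],"jaw": 0},{"slide": [0,0,-110],"rot": [0,0,-0.05],"jaw": 0}]'

```text
time_s: 7.6
position: [0.6599, -0.0697, 0.3064]
eef_rot: [0.907, -0.42, 0.001, -0.0]
force: [0.9, -1.2, 0.4]
gripper_width: 0.501
```

Run:
```python
from h import *
for c in ['top','scene']:
    im=snap(c,c+'1')
    for o in jars(c,im,.004,(.5,.33)): print(c,'jar',o)
cv2.imwrite('pics/s1c.png',cv2.resize(im['pixels'][160:300,170:420],None,fx=3,fy=3,interpolation=cv2.INTER_CUBIC)[:,:,::-1])
plan(.517,.36,.15,np.pi/2+YAW-np.pi)
plan(.517,.36,.15,np.pi/2+YAW)
```

```text
top jar (0.62, [0.4511, 0.352], 132, 121, [153.2, 233.2])
top jar (0.44, [0.5163, 0.3608], 116, 121, [151.1, 214.4])
scene jar (0.59, [0.5173, 0.3604], 320, 330, [385.6, 247.0])
scene jar (0.5, [0.4454, 0.3493], 250, 298, [386.9, 227.0])
slide [-419.8 -169.3  154. ] rot [-0.001 -0.001  0.725] psi -0.867 pos [ 0.6596 -0.0696  0.3043] t 7.8 F [-0.9 -0.  -1.5] w 0.498 q [-0.24  0.35  1.2   0.    1.59  0.63]
slide [-419.8 -169.3  154. ] rot [ 1.000e-03 -1.000e-03 -2.417e+00] psi -0.867 pos [ 0.6596 -0.0696  0.3043] t 7.8 F [-0.9 -0.  -1.5] w 0.498 q [-0.24  0.35  1.2   0.    1.59  0.63]h.py:23: RuntimeWarning: The iteration is not making good progress, as measured by the 
 improvement from the last ten iterations.
  s=fsolve(lambda p:hullcent(im,p[0],p[1],z0,r,h)[0]-c,[x,y]); return s,hullcent(im,*s,z0,r,h)[1]
```

View pics/s1c.png

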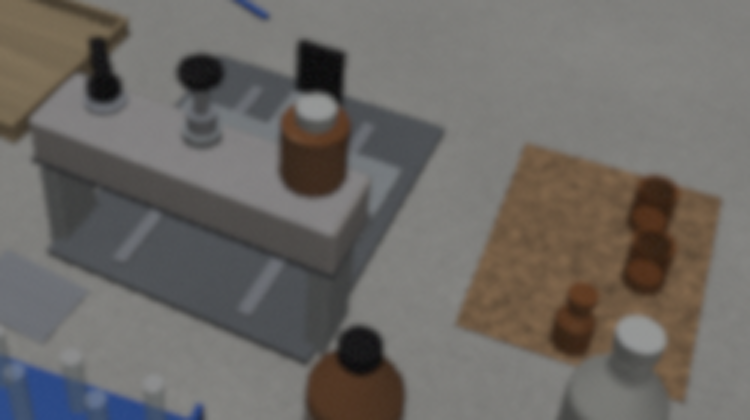

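move_arm --rows '[{"slide": [-45,-18,0],"rot": [0,0,0.1],"jaw": 0.3},{"slide": [-90,-36,0],"rot": [0,0,0.2],"jaw": 0.3},{"slide": [-135,-54,0],"rot": [0,0,0.3],"jaw": 0.3},{"slide": [-180,-72,0],"rot": [0,0,0.4],"jaw": 0.3},{"slide": [-225,-90,0],"rot": [0,0,0.5],"jaw": 0.3},{"slide": [-270,-108,0],"rot": [0,0,0.6],"jaw": 0.3},{"slide": [-315,-126,20],"rot": [0,0,0.7],"jaw": 0.3},{"slide": [-360,-145,60],"rot": [0,0,0.725],"jaw": 0.3},{"slide": [-400,-161,100],"rot": [0,0,0.725],"jaw": 0.3},{"slide": [-420,-169,140],"rot": [0,0,0.725],"jaw": 0.3},{"slide": [-420,-169,154],"rot": [0,0,0.725],"jaw": 0.3},{"slide": [-420,-169,154],"rot": [0,0,0.725],"jaw": 0.3}]'

```text
time_s: 9.0
position: [0.5092, 0.359, 0.1411]
eef_rot: [-0.701, 0.713, 0.003, -0.008]
force: [-1.2, -0.3, 0.4]
gripper_width: 0.654
```

Run:
```python
from h import *
plan(.5168,.3606,.034,-np.pi/2+YAW)
```

```text
slide [ -2.5  -9.2 107. ] rot [ 0.015 -0.007  0.003] psi -1.588 pos [0.5092 0.359  0.1411] t 9.0 F [-1.2 -0.3  0.4] w 0.654 q [0.47 0.4  1.49 0.   1.28 2.06]
```

move_arm --rows '[{"slide": [0,0,0],"rot": [0,0,0],"jaw": 0.3},{"slide": [0,0,0],"rot": [0,0,0],"jaw": 0.3}]'

```text
time_s: 9.2
position: [0.5171, 0.3598, 0.1514]
eef_rot: [-0.699, 0.715, -0.0, 0.001]
force: [0.7, -0.7, 0.6]
gripper_width: 0.649
```

Run:
```python
from h import *
plan(.5168,.3606,.034,-np.pi/2+YAW)
```

```text
slide [ -0.7   0.5 117.4] rot [-0.002  0.001 -0.001] psi -1.592 pos [0.5171 0.3598 0.1514] t 9.2 F [ 0.7 -0.7  0.6] w 0.649 q [0.47 0.39 1.47 0.   1.28 2.06]
```

move_arm --rows '[{"slide": [-0.5,0,40],"rot": [0,0,0],"jaw": 0.3},{"slide": [-0.5,0,80],"rot": [0,0,0],"jaw": 0.3},{"slide": [-0.5,0,105],"rot": [0,0,0],"jaw": 0.3},{"slide": [-0.5,0,117],"rot": [0,0,0],"jaw": 0.3},{"slide": [-0.5,0,117],"rot": [0,0,0],"jaw": 0.3},{"slide": [-0.5,0,117],"rot": [0,0,0],"jaw": -1},{"slide": [-0.5,0,117],"rot": [0,0,0],"jaw": -1},{"slide": [-0.5,0,117],"rot": [0,0,0],"jaw": -1},{"slide": [-0.5,0,117],"rot": [0,0,0],"jaw": -1},{"slide": [-0.5,0,117],"rot": [0,0,0],"jaw": -1}]'

```text
time_s: 10.2
position: [0.5167, 0.3613, 0.0345]
eef_rot: [-0.7, 0.714, -0.0, 0.001]
force: [-0.5, 0.1, 7.2]
gripper_width: 0.378
```

Run:
```python
from h import *
s3=disp(-.12,.075); print(s3)
plan(*s3,.15,-np.pi/2+YAW)
```

```text
[0.54405239 0.10018393]
slide [ 260.3  -32.8 -115.9] rot [-0.002  0.002  0.001] psi -1.591 pos [0.5167 0.3613 0.0345] t 10.2 F [-0.5  0.1  7.2] w 0.378 q [0.47 0.53 1.54 0.   1.07 2.06]
```

move_arm --rows '[{"slide": [0,0,-30],"rot": [0,0,0],"jaw": -1},{"slide": [0,0,-70],"rot": [0,0,0],"jaw": -1},{"slide": [40,-5,-95],"rot": [0,0,0],"jaw": -1},{"slide": [80,-10,-95],"rot": [0,0,0],"jaw": -1},{"slide": [120,-15,-95],"rot": [0,0,0],"jaw": -1},{"slide": [160,-20,-95],"rot": [0,0,0],"jaw": -1},{"slide": [200,-26,-95],"rot": [0,0,0],"jaw": -1},{"slide": [235,-30,-90],"rot": [0,0,0],"jaw": -1},{"slide": [260,-33,-80],"rot": [0,0,0],"jaw": -1},{"slide": [260,-33,-60],"rot": [0,0,0],"jaw": -1},{"slide": [260,-33,-60],"rot": [0,0,0],"jaw": -1},{"slide": [260,-33,-60],"rot": [0,0,0],"jaw": -1}]'

```text
time_s: 11.4
position: [0.5426, 0.1003, 0.0922]
eef_rot: [-0.7, 0.714, 0.001, -0.001]
force: [-0.2, 1.5, 0.4]
gripper_width: 0.38
```

Run:
```python
from h import *
s3=disp(-.12,.075)
plan(*s3,.049,-np.pi/2+YAW)
```

```text
slide [ 0.1 -1.6 43.2] rot [0.003 0.001 0.001] psi -1.591 pos [0.5426 0.1003 0.0922] t 11.4 F [-0.2  1.5  0.4] w 0.38 q [0.03 0.31 1.72 0.   1.12 1.62]
```

move_arm --rows '[{"slide": [0,-1.5,20],"rot": [0,0,0],"jaw": -1},{"slide": [0,-1.5,35],"rot": [0,0,0],"jaw": -1},{"slide": [0,-1.5,40],"rot": [0,0,0],"jaw": -1},{"slide": [0,-1.5,43],"rot": [0,0,0],"jaw": -1},{"slide": [0,-1.5,43],"rot": [0,0,0],"jaw": -1},{"slide": [0,-1.5,43],"rot": [0,0,0],"jaw": 0.1},{"slide": [0,-1.5,43],"rot": [0,0,0],"jaw": 0.1},{"slide": [0,-1.5,43],"rot": [0,0,0],"jaw": 0.1},{"slide": [0,-1.5,20],"rot": [0,0,0],"jaw": 0.1},{"slide": [0,-1.5,-20],"rot": [0,0,0],"jaw": 0.1},{"slide": [0,-1.5,-60],"rot": [0,0,0],"jaw": 0.3},{"slide": [0,-1.5,-60],"rot": [0,0,0],"jaw": 0.3}]'

```text
time_s: 12.6
position: [0.55, 0.1002, 0.1599]
eef_rot: [-0.7, 0.714, -0.004, 0.005]
force: [0.5, -0.5, 0.2]
gripper_width: 0.643
```

Run:
```python
from h import *
plan(.449,.351,.15,-np.pi/2+YAW)
for c in ['top','scene']:
    im=snap(c,c+'2')
    for o in jars(c,im,.004,(.45,.35)): print(c,'jar mat',o)
    for o in jars(c,im,.018,(.54,.1)): print(c,'jar deck',o)
```

```text
slide [-248.7  106.2    8.8] rot [-0.013  0.001  0.001] psi -1.591 pos [0.55   0.1002 0.1599] t 12.6 F [ 0.5 -0.5  0.2] w 0.643 q [0.03 0.23 1.66 0.   1.24 1.62]
top jar mat (0.48, [0.451, 0.3516], 153, 121, [153.4, 233.2])
top jar deck (0.48, [0.4504, 0.348], 153, 124, [153.4, 233.2])
scene jar mat (0.83, [0.4506, 0.3513], 307, 300, [387.3, 228.5])
scene jar mat (0.41, [0.45, 0.35], 17, 300, [288.3, 212.6])
scene jar deck (0.83, [0.54, 0.1], 307, 270, [387.3, 228.5])
scene jar deck (0.41, [0.54, 0.1], 17, 270, [288.3, 212.6])h.py:23: RuntimeWarning: The iteration is not making good progress, as measured by the 
 improvement from the last ten iterations.
  s=fsolve(lambda p:hullcent(im,p[0],p[1],z0,r,h)[0]-c,[x,y]); return s,hullcent(im,*s,z0,r,h)[1]
```

move_arm --rows '[{"slide": [-45,18,0],"rot": [0,0,0],"jaw": 0.3},{"slide": [-90,36,0],"rot": [0,0,0],"jaw": 0.3},{"slide": [-135,54,0],"rot": [0,0,0],"jaw": 0.3},{"slide": [-180,72,0],"rot": [0,0,0],"jaw": 0.3},{"slide": [-225,88,0],"rot": [0,0,0],"jaw": 0.3},{"slide": [-249,98,0],"rot": [0,0,0],"jaw": 0.3},{"slide": [-249,98,30],"rot": [0,0,0],"jaw": 0.3},{"slide": [-249,98,30],"rot": [0,0,0],"jaw": 0.3},{"slide": [-249,98,30],"rot": [0,0,0],"jaw": 0.3}]'

```text
time_s: 13.8
position: [0.4505, 0.35, 0.121]
eef_rot: [-0.7, 0.714, 0.001, -0.002]
force: [-0.4, 0.2, 0.3]
gripper_width: 0.652
```

Run:
```python
from h import *
plan(.451,.3515,.034,-np.pi/2+YAW)
```

```text
slide [-1.6 -0.9 87. ] rot [ 0.005 -0.002  0.   ] psi -1.591 pos [0.4505 0.35   0.121 ] t 13.8 F [-0.4  0.2  0.3] w 0.652 q [0.51 0.31 1.65 0.   1.19 2.1 ]
```

move_arm --rows '[{"slide": [-1,-0.5,40],"rot": [0,0,0],"jaw": 0.3},{"slide": [-1,-0.5,75],"rot": [0,0,0],"jaw": 0.3},{"slide": [-1,-0.5,87],"rot": [0,0,0],"jaw": 0.3},{"slide": [-1,-0.5,87],"rot": [0,0,0],"jaw": 0.3},{"slide": [-1,-0.5,87],"rot": [0,0,0],"jaw": -1},{"slide": [-1,-0.5,87],"rot": [0,0,0],"jaw": -1},{"slide": [-1,-0.5,87],"rot": [0,0,0],"jaw": -1},{"slide": [-1,-0.5,87],"rot": [0,0,0],"jaw": -1},{"slide": [-1,-0.5,87],"rot": [0,0,0],"jaw": -1}]'

```text
time_s: 14.7
position: [0.4535, 0.3526, 0.0375]
eef_rot: [-0.7, 0.714, -0.0, 0.001]
force: [0.2, -0.9, 6.6]
gripper_width: 0.375
```

Run:
```python
from h import *
s=disp(-.12,-.025); print(s)
plan(*s,.11,-np.pi/2+YAW)
```

```text
[5.41982537e-01 2.05355934e-04]
slide [350.4 -95.7 -73. ] rot [-0.002  0.002  0.001] psi -1.591 pos [0.4535 0.3526 0.0375] t 14.7 F [ 0.2 -0.9  6.6] w 0.375 q [0.51 0.43 1.69 0.   1.02 2.1 ]
```

move_arm --rows '[{"slide": [0,0,-35],"rot": [0,0,0],"jaw": -1},{"slide": [0,0,-75],"rot": [0,0,0],"jaw": -1},{"slide": [40,-11,-95],"rot": [0,0,0],"jaw": -1},{"slide": [80,-22,-95],"rot": [0,0,0],"jaw": -1},{"slide": [120,-33,-95],"rot": [0,0,0],"jaw": -1},{"slide": [165,-45,-95],"rot": [0,0,0],"jaw": -1},{"slide": [210,-57,-95],"rot": [0,0,0],"jaw": -1},{"slide": [255,-70,-95],"rot": [0,0,0],"jaw": -1},{"slide": [300,-82,-95],"rot": [0,0,0],"jaw": -1},{"slide": [335,-92,-80],"rot": [0,0,0],"jaw": -1},{"slide": [350,-96,-60],"rot": [0,0,0],"jaw": -1},{"slide": [350,-96,-60],"rot": [0,0,0],"jaw": -1}]'

```text
time_s: 15.9
position: [0.5392, -0.0017, 0.0928]
eef_rot: [-0.699, 0.716, 0.003, -0.002]
force: [-1.5, 0.1, -1.1]
gripper_width: 0.374
```

move_arm --rows '[{"slide": [0,0,0],"rot": [0,0,0],"jaw": -1},{"slide": [0,0,0],"rot": [0,0,0],"jaw": -1}]'

```text
time_s: 16.1
position: [0.5415, 0.0012, 0.0962]
eef_rot: [-0.7, 0.714, 0.0, 0.0]
force: [0.4, -0.4, -0.9]
gripper_width: 0.379
```

Run:
```python
from h import *
s=disp(-.12,-.025)
plan(*s,.0515,-np.pi/2+YAW)
```

```text
slide [ 1.  -0.5 44.7] rot [-0.     0.001  0.002] psi -1.59 pos [0.5415 0.0012 0.0962] t 16.1 F [ 0.4 -0.4 -0.9] w 0.379 q [-0.16  0.28  1.74  0.    1.12  1.43]
```

move_arm --rows '[{"slide": [1,-0.5,20],"rot": [0,0,0],"jaw": -1},{"slide": [1,-0.5,36],"rot": [0,0,0],"jaw": -1},{"slide": [1,-0.5,42],"rot": [0,0,0],"jaw": -1},{"slide": [1,-0.5,44.5],"rot": [0,0,0],"jaw": -1},{"slide": [1,-0.5,44.5],"rot": [0,0,0],"jaw": -1},{"slide": [1,-0.5,44.5],"rot": [0,0,0],"jaw": 0},{"slide": [1,-0.5,44.5],"rot": [0,0,0],"jaw": 0},{"slide": [1,-0.5,44.5],"rot": [0,0,0],"jaw": 0},{"slide": [1,-0.5,25],"rot": [0,0,0],"jaw": 0},{"slide": [1,-0.5,-15],"rot": [0,0,0],"jaw": 0},{"slide": [1,40,-40],"rot": [0,0,0],"jaw": 0.4},{"slide": [-10,80,-40],"rot": [0,0,0],"jaw": 0.4}]'

```text
time_s: 17.3
position: [0.4651, 0.0103, 0.1402]
eef_rot: [-0.699, 0.715, -0.004, 0.003]
force: [-0.2, 0.6, -0.0]
gripper_width: 0.634
```

move_arm --rows '[{"slide": [-10,20,0],"rot": [0,0,0],"jaw": 0.5},{"slide": [-20,30,0],"rot": [0,0,0],"jaw": 0.5},{"slide": [-20,30,0],"rot": [0,0,0],"jaw": 0.5},{"slide": [-20,30,0],"rot": [0,0,0],"jaw": 0.5}]'

```text
time_s: 17.7
position: [0.4331, 0.0322, 0.1361]
eef_rot: [-0.7, 0.714, -0.0, 0.0]
force: [0.6, -0.8, 1.0]
gripper_width: 0.754
```

Run:
```python
from h import *
plan(*disp(-.23,0),.065,-np.pi/2+YAW)
for c in ['top','scene']:
    im=snap(c,c+'3')
    for o in jars(c,im,.018,(.54,.1)): print(c,'jar deck',o)
    if c=='top': cv2.imwrite('pics/t3c.png',cv2.resize(im['pixels'][135:260,125:385],None,fx=3,fy=3,interpolation=cv2.INTER_CUBIC)[:,:,::-1])
    print([proj(im,[*disp(-.12,y),.064]).round(1).tolist() for y in (-.025,.075)],proj(im,[*disp(-.23,0),.078]))
```

```text
slide [ 4.7  0.6 71.1] rot [-0.001  0.     0.001] psi -1.59 pos [0.4331 0.0322 0.1361] t 17.7 F [ 0.6 -0.8  1. ] w 0.754 q [-0.13  0.    1.97  0.    1.17  1.46]
top jar deck (0.66, [0.5408, -0.0012], 86, 100, [254.8, 204.8])
[[254.4, 203.9], [225.0, 203.9]] [246.75127191 236.3285434 ]
scene jar deck (0.65, [0.5201, -0.0122], 114, 243, [250.7, 199.0])
scene jar deck (0.64, [0.54, 0.1], 426, 270, [280.6, 197.8])
[[251.2, 198.8], [285.1, 210.6]] [276.86187269 175.41605479]h.py:23: RuntimeWarning: The iteration is not making good progress, as measured by the 
 improvement from the last ten iterations.
  s=fsolve(lambda p:hullcent(im,p[0],p[1],z0,r,h)[0]-c,[x,y]); return s,hullcent(im,*s,z0,r,h)[1]
```

View pics/t3c.png

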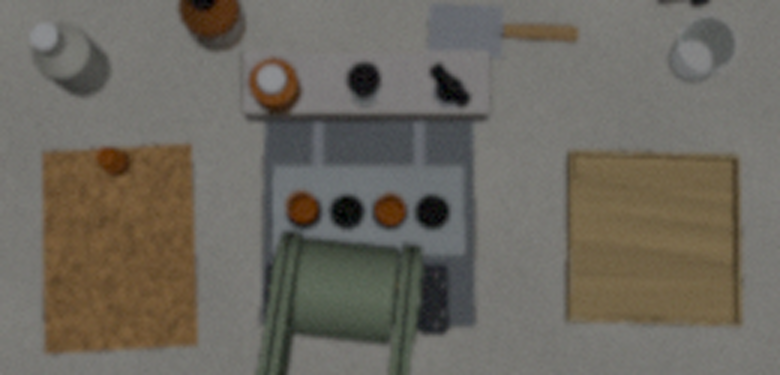

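Both jars stand on their spots at crop (303,209) and (390,211), and the knob wing lies diagonally, so it has turned. Next I grip the handle.

move_arm --rows '[{"slide": [4.5,0.5,0],"rot": [0,0,0],"jaw": 0.6},{"slide": [4.5,0.5,40],"rot": [0,0,0],"jaw": 0.6},{"slide": [4.5,0.5,71],"rot": [0,0,0],"jaw": 0.6},{"slide": [4.5,0.5,71],"rot": [0,0,0],"jaw": 0.6},{"slide": [4.5,0.5,71],"rot": [0,0,0],"jaw": -1},{"slide": [4.5,0.5,71],"rot": [0,0,0],"jaw": -1},{"slide": [4.5,0.5,71],"rot": [0,0,0],"jaw": -1},{"slide": [4.5,0.5,71],"rot": [0,0,0],"jaw": -1},{"slide": [4.5,0.5,71],"rot": [0,0,0],"jaw": -1}]'

```text
time_s: 18.8
position: [0.4329, 0.0281, 0.0662]
eef_rot: [-0.7, 0.714, -0.001, 0.001]
force: [-0.5, 1.9, 5.4]
gripper_width: 0.532
```

move_arm --rows '[{"slide": [0,-3,0],"rot": [0,0,0],"jaw": -1},{"slide": [0,-9,0],"rot": [0,0,0],"jaw": -1},{"slide": [0,-17,0],"rot": [0,0,0],"jaw": -1},{"slide": [0,-25,0],"rot": [0,0,0],"jaw": -1},{"slide": [0,-33,0],"rot": [0,0,0],"jaw": -1},{"slide": [0,-41,0],"rot": [0,0,0],"jaw": -1},{"slide": [0,-49,0],"rot": [0,0,0],"jaw": -1},{"slide": [0,-57,0],"rot": [0,0,0],"jaw": -1},{"slide": [0,-65,0],"rot": [0,0,0],"jaw": -1},{"slide": [0,-73,0],"rot": [0,0,0],"jaw": -1},{"slide": [0,-79,0],"rot": [0,0,0],"jaw": -1},{"slide": [0,-82,0],"rot": [0,0,0],"jaw": -1}]'

```text
time_s: 20.0
position: [0.5147, 0.0263, 0.0663]
eef_rot: [-0.7, 0.714, -0.0, 0.001]
force: [-2.2, 0.8, 7.4]
gripper_width: 0.527
```

move_arm --rows '[{"slide": [0,-3,0],"rot": [0,0,0],"jaw": -1},{"slide": [0,-9,0],"rot": [0,0,0],"jaw": -1},{"slide": [0,-15,0],"rot": [0,0,0],"jaw": -1},{"slide": [0,-21,0],"rot": [0,0,0],"jaw": -1},{"slide": [0,-27,0],"rot": [0,0,0],"jaw": -1},{"slide": [0,-32,0],"rot": [0,0,0],"jaw": -1},{"slide": [0,-36,0],"rot": [0,0,0],"jaw": -1},{"slide": [0,-39,0],"rot": [0,0,0],"jaw": -1},{"slide": [0,-41,0],"rot": [0,0,0],"jaw": -1},{"slide": [0,-43,0],"rot": [0,0,0],"jaw": -1},{"slide": [0,-43,0],"rot": [0,0,0],"jaw": -1}]'

```text
time_s: 21.1
position: [0.551, 0.0255, 0.0658]
eef_rot: [-0.7, 0.714, 0.005, -0.005]
force: [-16.8, 0.6, 20.1]
gripper_width: 0.533
```

Run:
```python
from h import *
plan(*disp(-.11,0),.065,-np.pi/2+YAW)
```

```text
slide [ 0.5 -1.5  0.8] rot [0.014 0.    0.002] psi -1.59 pos [0.551  0.0255 0.0658] t 21.1 F [-16.8   0.6  20.1] w 0.533 q [-0.11  0.35  1.72 -0.    1.08  1.48]
```

move_arm --rows '[{"slide": [0,4,0],"rot": [0,0,0],"jaw": -1},{"slide": [0,4,0],"rot": [0,0,0],"jaw": 0.5},{"slide": [0,4,0],"rot": [0,0,0],"jaw": 0.5},{"slide": [0,4,0],"rot": [0,0,0],"jaw": 0.5},{"slide": [0,4,-40],"rot": [0,0,0],"jaw": 0.5},{"slide": [0,4,-90],"rot": [0,0,0],"jaw": 0},{"slide": [0,4,-140],"rot": [0,0,0],"jaw": -1},{"slide": [0,4,-190],"rot": [0,0,0],"jaw": -1},{"slide": [0,4,-205],"rot": [0,0,0],"jaw": -1},{"slide": [0,4,-205],"rot": [0,0,0],"jaw": -1},{"slide": [0,4,-205],"rot": [0,0,0],"jaw": -1}]'

```text
time_s: 22.2
position: [0.5516, 0.0253, 0.2676]
eef_rot: [-0.7, 0.714, 0.002, -0.001]
force: [-0.1, -0.1, -0.4]
gripper_width: 0.277
```

Run:
```python
from h import *
plan(*ORG,.235,-np.pi/2+YAW)
for c in ['top','scene']:
    im=snap(c,c+'4')
    print([proj(im,[*disp(-.0,y),.064]).round(1).tolist() for y in (-.025,.075)],proj(im,[*disp(-.11,0),.078]))
    cv2.imwrite(f'pics/{c}4c.png',cv2.resize(im['pixels'][135:260,165:365],None,fx=4,fy=4,interpolation=cv2.INTER_CUBIC)[:,:,::-1])
```

```text
slide [   0.4 -111.1   32.2] rot [0.004 0.001 0.   ] psi -1.591 pos [0.5516 0.0253 0.2676] t 22.2 F [-0.1 -0.1 -0.4] w 0.277 q [-0.11  0.13  1.55  0.    1.47  1.48]
[[254.4, 169.2], [225.4, 169.2]] [246.92203019 200.47008185]
[[228.8, 226.8], [264.8, 240.8]] [257.8031565  199.96668087]
```

View pics/scene4c.png

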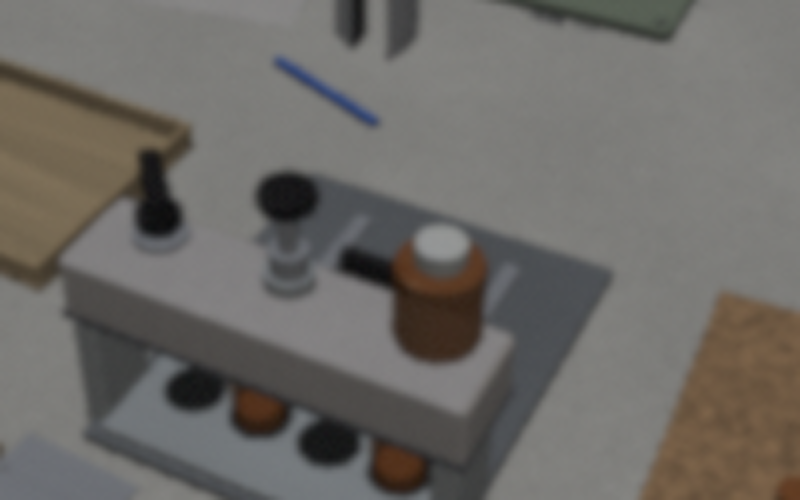

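The carriage is home: both jars show standing under the head at crop (260,408) and (400,465). Next is the plunger.

move_arm --rows '[{"slide": [0,0,0],"rot": [0,0,0],"jaw": -1},{"slide": [0,-40,0],"rot": [0,0,0],"jaw": -1},{"slide": [0.5,-80,0],"rot": [0,0,0],"jaw": -1},{"slide": [0.5,-110,0],"rot": [0,0,0],"jaw": -1},{"slide": [0.5,-110,20],"rot": [0,0,0],"jaw": -1},{"slide": [0.5,-110,30],"rot": [0,0,0],"jaw": -1},{"slide": [0.5,-110,30],"rot": [0,0,0],"jaw": -1},{"slide": [0.5,-110,30],"rot": [0,0,0],"jaw": -1}]'

```text
time_s: 23.1
position: [0.6615, 0.0227, 0.239]
eef_rot: [-0.7, 0.714, 0.001, -0.001]
force: [-0.3, -1.0, 0.1]
gripper_width: 0.006
```

Run:
```python
from h import *
plan(*ORG,.227,-np.pi/2+YAW)
```

```text
slide [-0. -1. 12.] rot [0.003 0.001 0.001] psi -1.591 pos [0.6615 0.0227 0.239 ] t 23.1 F [-0.3 -1.   0.1] w 0.006 q [-0.1   0.38  1.29  0.    1.47  1.49]
```

move_arm --rows '[{"slide": [0,0,8],"rot": [0,0,0],"jaw": -1},{"slide": [0,0,14],"rot": [0,0,0],"jaw": -1},{"slide": [0,0,18],"rot": [0,0,0],"jaw": -1},{"slide": [0,0,22],"rot": [0,0,0],"jaw": -1},{"slide": [0,0,25],"rot": [0,0,0],"jaw": -1},{"slide": [0,0,28],"rot": [0,0,0],"jaw": -1},{"slide": [0,0,31],"rot": [0,0,0],"jaw": -1},{"slide": [0,0,34],"rot": [0,0,0],"jaw": -1},{"slide": [0,0,34],"rot": [0,0,0],"jaw": -1},{"slide": [0,0,34],"rot": [0,0,0],"jaw": -1},{"slide": [0,0,34],"rot": [0,0,0],"jaw": -1}]'

```text
time_s: 24.2
position: [0.6643, 0.0225, 0.2184]
eef_rot: [-0.7, 0.714, -0.004, 0.003]
force: [-13.9, 2.1, 38.2]
gripper_width: 0.009
```

Run:
```python
from h import *
print(robot.tips_ahead)
plan(*ORG,.227,-np.pi/2+YAW)
im=snap('scene','scene5')
print(proj(im,[*ORG,.205]),proj(im,[*ORG,.187]))
a=cv2.imread('pics/scene4.png')[160:225,210:290]; b=im['pixels'][160:225,210:290,::-1]
cv2.imwrite('pics/s5c.png',cv2.resize(np.hstack([a,b]),None,fx=5,fy=5,interpolation=cv2.INTER_CUBIC))
```

```text
0.022
slide [-0.1  1.7 -8.6] rot [-0.009 -0.001  0.001] psi -1.59 pos [0.6643 0.0225 0.2184] t 24.2 F [-13.9   2.1  38.2] w 0.009 q [-0.1   0.39  1.32 -0.    1.42  1.49]
[236.08210736 186.09388518] [236.28720557 192.25171557]
```

View pics/s5c.png

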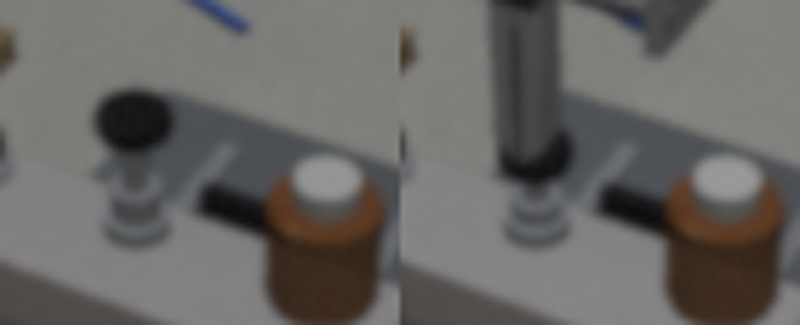

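The cap is fully down: in the right half it sits about 7 px below its rest position in the left half, and 18 mm should show as about 6 px. I hold it briefly and then release.

move_arm --rows '[{"slide": [0,0,0],"rot": [0,0,0],"jaw": -1},{"slide": [0,0,0],"rot": [0,0,0],"jaw": -1},{"slide": [0,0,0],"rot": [0,0,0],"jaw": -1},{"slide": [0,0,-10],"rot": [0,0,0],"jaw": -1},{"slide": [0,0,-20],"rot": [0,0,0],"jaw": -1},{"slide": [0,0,-35],"rot": [0,0,0],"jaw": -1},{"slide": [0,0,-70],"rot": [0,0,0],"jaw": -1},{"slide": [0,40,-70],"rot": [0,0,0],"jaw": -1},{"slide": [0,80,-70],"rot": [0,0,0],"jaw": 0.5},{"slide": [0,110,-70],"rot": [0,0,0],"jaw": 0.6},{"slide": [0,110,-70],"rot": [0,0,0],"jaw": 0.6},{"slide": [0,110,-70],"rot": [0,0,0],"jaw": 0.6}]'

```text
time_s: 25.45
position: [0.5521, 0.0248, 0.2754]
eef_rot: [-0.7, 0.714, 0.001, -0.0]
force: [-0.0, 0.3, 0.0]
gripper_width: 0.31
```

Run:
```python
from h import *
plan(*disp(-.11,0),.068,-np.pi/2+YAW)
im=snap('scene','scene6')
a=cv2.imread('pics/scene4.png')[160:255,200:290]; b=im['pixels'][160:255,200:290,::-1]
cv2.imwrite('pics/s6c.png',cv2.resize(np.hstack([a,b]),None,fx=4,fy=4,interpolation=cv2.INTER_CUBIC))
```

```text
slide [-1.000e-01 -7.000e-01  2.074e+02] rot [0.001 0.001 0.   ] psi -1.591 pos [0.5521 0.0248 0.2754] t 25.45 F [-0.   0.3  0. ] w 0.31 q [-0.11  0.13  1.54  0.    1.48  1.48]
```

View pics/s6c.png

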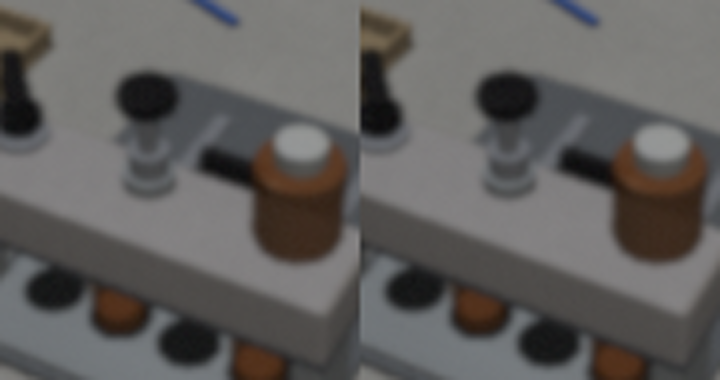

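The plunger is back up and the jars haven't moved (the two halves match). I grip the handle again at x ≈ 0.5525.

move_arm --rows '[{"slide": [0,0,0],"rot": [0,0,0],"jaw": 0.6},{"slide": [0,0,0],"rot": [0,0,0],"jaw": 0.6},{"slide": [0,0,45],"rot": [0,0,0],"jaw": 0.6},{"slide": [0,-0.5,90],"rot": [0,0,0],"jaw": 0.6},{"slide": [0,-0.5,135],"rot": [0,0,0],"jaw": 0.6},{"slide": [0,-0.5,180],"rot": [0,0,0],"jaw": 0.6},{"slide": [0,-0.5,207],"rot": [0,0,0],"jaw": 0.6},{"slide": [0,-0.5,207],"rot": [0,0,0],"jaw": -1},{"slide": [0,-0.5,207],"rot": [0,0,0],"jaw": -1},{"slide": [0,-0.5,207],"rot": [0,0,0],"jaw": -1},{"slide": [0,-0.5,207],"rot": [0,0,0],"jaw": -1},{"slide": [0,-0.5,207],"rot": [0,0,0],"jaw": -1}]'

```text
time_s: 26.7
position: [0.5552, 0.0253, 0.071]
eef_rot: [-0.7, 0.714, -0.001, 0.002]
force: [1.0, 2.7, 3.2]
gripper_width: 0.529
```

move_arm --rows '[{"slide": [0,3,0],"rot": [0,0,0],"jaw": -1},{"slide": [0,9,0],"rot": [0,0,0],"jaw": -1},{"slide": [0,17,0],"rot": [0,0,0],"jaw": -1},{"slide": [0,25,0],"rot": [0,0,0],"jaw": -1},{"slide": [0,33,0],"rot": [0,0,0],"jaw": -1},{"slide": [0,41,0],"rot": [0,0,0],"jaw": -1},{"slide": [0,49,0],"rot": [0,0,0],"jaw": -1},{"slide": [0,57,0],"rot": [0,0,0],"jaw": -1},{"slide": [0,65,0],"rot": [0,0,0],"jaw": -1},{"slide": [0,73,0],"rot": [0,0,0],"jaw": -1},{"slide": [0,79,0],"rot": [0,0,0],"jaw": -1},{"slide": [0,82,0],"rot": [0,0,0],"jaw": -1}]'

```text
time_s: 27.9
position: [0.4728, 0.0272, 0.071]
eef_rot: [-0.7, 0.714, -0.001, 0.002]
force: [2.2, 6.1, 6.6]
gripper_width: 0.528
```

move_arm --rows '[{"slide": [0,3,0],"rot": [0,0,0],"jaw": -1},{"slide": [0,9,0],"rot": [0,0,0],"jaw": -1},{"slide": [0,15,0],"rot": [0,0,0],"jaw": -1},{"slide": [0,21,0],"rot": [0,0,0],"jaw": -1},{"slide": [0,27,0],"rot": [0,0,0],"jaw": -1},{"slide": [0,32,0],"rot": [0,0,0],"jaw": -1},{"slide": [0,36,0],"rot": [0,0,0],"jaw": -1},{"slide": [0,39,0],"rot": [0,0,0],"jaw": -1},{"slide": [0,41,0],"rot": [0,0,0],"jaw": -1},{"slide": [0,42,0],"rot": [0,0,0],"jaw": -1},{"slide": [0,42,0],"rot": [0,0,0],"jaw": -1}]'

```text
time_s: 29.0
position: [0.4349, 0.028, 0.0711]
eef_rot: [-0.699, 0.715, -0.004, 0.006]
force: [11.4, 6.7, -3.9]
gripper_width: 0.527
```

move_arm --rows '[{"slide": [0,-2,0],"rot": [0,0,0],"jaw": 0.5},{"slide": [0,-2,0],"rot": [0,0,0],"jaw": 0.5},{"slide": [0,-2,0],"rot": [0,0,0],"jaw": 0.5},{"slide": [0,-2,-40],"rot": [0,0,0],"jaw": 0.5},{"slide": [0,-2,-80],"rot": [0,0,0],"jaw": 0.1},{"slide": [0,-2,-80],"rot": [0,0,0],"jaw": 0.1},{"slide": [0,-2,-80],"rot": [0,0,0],"jaw": 0.1}]'

```text
time_s: 29.7
position: [0.4309, 0.027, 0.1492]
eef_rot: [-0.7, 0.714, -0.0, 0.0]
force: [0.1, -1.3, -0.1]
gripper_width: 0.561
```

Run:
```python
from h import *
plan(*disp(-.12,-.025),.11,-np.pi/2+YAW)
im=snap('top','top7')
cv2.imwrite('pics/t7c.png',cv2.resize(im['pixels'][135:260,125:385],None,fx=3,fy=3,interpolation=cv2.INTER_CUBIC)[:,:,::-1])
for o in jars('top',im,.018,(.54,.1)): print('jar deck',o)
print([proj(im,[*disp(-.12,y),.064]).round(1).tolist() for y in (-.025,.075)])
hsv=cv2.cvtColor(im['pixels'],cv2.COLOR_RGB2HSV); m=((hsv[...,0]<16)&(hsv[...,1]>150)).astype(np.uint8)
n,l,st,c=cv2.connectedComponentsWithStats(m); print([(c[i].round(1).tolist(),int(st[i,4])) for i in range(1,n) if st[i,4]>20])
```

```text
slide [  24.6 -111.5   39.2] rot [-0. -0.  0.] psi -1.591 pos [0.4309 0.027  0.1492] t 29.7 F [ 0.1 -1.3 -0.1] w 0.561 q [-0.14 -0.02  1.96 -0.    1.2   1.45]
[[254.4, 203.9], [225.0, 203.9]]
[([191.3, 8.9], 4872), ([466.7, 5.5], 660), ([195.4, 138.8], 179), ([217.5, 165.5], 75), ([162.2, 188.8], 64), ([225.7, 205.5], 71), ([254.5, 205.8], 72)]
```

View pics/t7c.png

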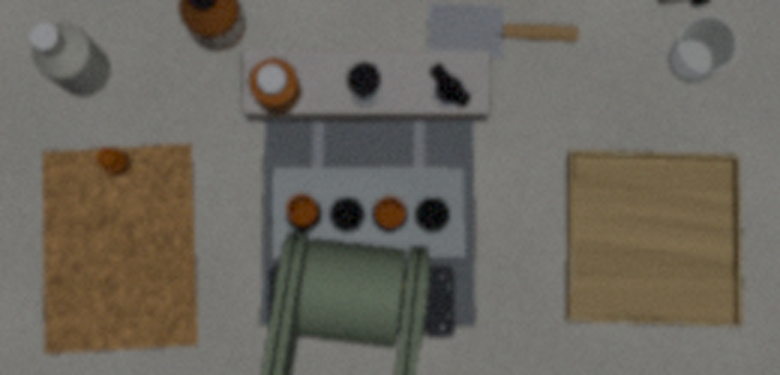

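move_arm --rows '[{"slide": [8,-40,0],"rot": [0,0,0],"jaw": 0.15},{"slide": [16,-80,0],"rot": [0,0,0],"jaw": 0.15},{"slide": [24.5,-110,0],"rot": [0,0,0],"jaw": 0.15},{"slide": [24.5,-110,20],"rot": [0,0,0],"jaw": 0.15},{"slide": [24.5,-110,20],"rot": [0,0,0],"jaw": 0.15},{"slide": [24.5,-110,20],"rot": [0,0,0],"jaw": 0.15},{"slide": [24.5,-110,50],"rot": [0,0,0],"jaw": 0.15},{"slide": [24.5,-110,80],"rot": [0,0,0],"jaw": 0.15},{"slide": [24.5,-110,96],"rot": [0,0,0],"jaw": 0.15},{"slide": [24.5,-110,96],"rot": [0,0,0],"jaw": 0.15},{"slide": [24.5,-110,96],"rot": [0,0,0],"jaw": -1},{"slide": [24.5,-110,96],"rot": [0,0,0],"jaw": -1}]'

```text
time_s: 31.0
position: [0.5414, 0.0006, 0.0542]
eef_rot: [-0.7, 0.714, -0.001, 0.001]
force: [1.1, 0.6, -0.3]
gripper_width: 0.445
```

move_arm --rows '[{"slide": [0,0,0],"rot": [0,0,0],"jaw": -1},{"slide": [0,0,0],"rot": [0,0,0],"jaw": -1},{"slide": [0,0,0],"rot": [0,0,0],"jaw": -1}]'

```text
time_s: 31.3
position: [0.5416, 0.0004, 0.0543]
eef_rot: [-0.7, 0.714, -0.001, 0.001]
force: [-0.4, 0.9, 6.6]
gripper_width: 0.377
```

Run:
```python
from h import *
plan(.47,-.308,.12,-np.pi/2+YAW)
```

```text
slide [309.8  65.2 -65.9] rot [-0.002  0.     0.001] psi -1.591 pos [5.416e-01 4.000e-04 5.430e-02] t 31.3 F [-0.4  0.9  6.6] w 0.377 q [-0.16  0.34  1.77  0.    1.03  1.43]
```

move_arm --rows '[{"slide": [0,0,-30],"rot": [0,0,0],"jaw": -1},{"slide": [0,0,-60],"rot": [0,0,0],"jaw": -1},{"slide": [40,8,-66],"rot": [0,0,0],"jaw": -1},{"slide": [80,17,-66],"rot": [0,0,0],"jaw": -1},{"slide": [120,25,-66],"rot": [0,0,0],"jaw": -1},{"slide": [160,34,-66],"rot": [0,0,0],"jaw": -1},{"slide": [200,42,-66],"rot": [0,0,0],"jaw": -1},{"slide": [240,50,-66],"rot": [0,0,0],"jaw": -1},{"slide": [280,59,-60],"rot": [0,0,0],"jaw": -1},{"slide": [310,65,-45],"rot": [0,0,0],"jaw": -1},{"slide": [310,65,-30],"rot": [0,0,0],"jaw": -1},{"slide": [310,65,-30],"rot": [0,0,0],"jaw": -1}]'

```text
time_s: 32.5
position: [0.4669, -0.3066, 0.0797]
eef_rot: [-0.699, 0.715, 0.004, -0.0]
force: [0.0, 1.2, -0.4]
gripper_width: 0.379
```

move_arm --rows '[{"slide": [0,0,0],"rot": [0,0,0],"jaw": -1},{"slide": [0,0,0],"rot": [0,0,0],"jaw": -1}]'

```text
time_s: 32.7
position: [0.4697, -0.3069, 0.0829]
eef_rot: [-0.701, 0.714, 0.0, 0.0]
force: [0.0, 0.3, -1.3]
gripper_width: 0.376
```

Run:
```python
from h import *
plan(.47,-.308,.041,-np.pi/2+YAW)
```

```text
slide [ 1.1 -0.4 41.9] rot [0.    0.    0.002] psi -1.589 pos [ 0.4697 -0.3069  0.0829] t 32.7 F [ 0.   0.3 -1.3] w 0.376 q [-0.73  0.34  1.7   0.    1.1   0.86]
```

move_arm --rows '[{"slide": [0,0,20],"rot": [0,0,0],"jaw": -1},{"slide": [0,0,34],"rot": [0,0,0],"jaw": -1},{"slide": [0,0,40],"rot": [0,0,0],"jaw": -1},{"slide": [0,0,42],"rot": [0,0,0],"jaw": -1},{"slide": [0,0,42],"rot": [0,0,0],"jaw": -1},{"slide": [0,0,42],"rot": [0,0,0],"jaw": 0.15},{"slide": [0,0,42],"rot": [0,0,0],"jaw": 0.15},{"slide": [0,0,42],"rot": [0,0,0],"jaw": 0.15},{"slide": [0,0,20],"rot": [0,0,0],"jaw": 0.15},{"slide": [0,0,-20],"rot": [0,0,0],"jaw": 0.15},{"slide": [0,0,-60],"rot": [0,0,0],"jaw": 0.15},{"slide": [0,0,-60],"rot": [0,0,0],"jaw": 0.15}]'

```text
time_s: 33.9
position: [0.4729, -0.3114, 0.1493]
eef_rot: [-0.7, 0.714, -0.006, 0.0]
force: [0.2, -0.1, 1.1]
gripper_width: 0.575
```

Run:
```python
from h import *
plan(*disp(-.121,.075),.149,-np.pi/2+YAW)
im=snap('scene','scene8')
for o in jars('scene',im,.005,(.47,-.3)): print('tray',o)
im=snap('top','top8')
hsv=cv2.cvtColor(im['pixels'],cv2.COLOR_RGB2HSV); m=((hsv[...,0]<16)&(hsv[...,1]>150)).astype(np.uint8)
n,l,st,c=cv2.connectedComponentsWithStats(m); print([(c[i].round(1).tolist(),int(st[i,4])) for i in range(1,n) if 20<st[i,4]<300])
```

```text
slide [-413.   -61.8   -2.6] rot [-0.009 -0.008  0.   ] psi -1.591 pos [ 0.4729 -0.3114  0.1493] t 33.9 F [ 0.2 -0.1  1.1] w 0.575 q [-0.74  0.26  1.65 -0.    1.22  0.86]
tray (0.43, [0.6902, 0.3671], 1959, 424, [372.4, 301.7])
tray (0.36, [0.5087, 0.0978], 58, 255, [288.5, 212.0])
tray (0.3, [0.464, 0.0393], 503, 232, [275.5, 196.2])
[([195.4, 138.9], 168), ([217.6, 165.8], 76), ([162.1, 188.4], 65), ([225.7, 205.3], 70)]
```

move_arm --rows '[{"slide": [-45,-7,0],"rot": [0,0,0],"jaw": 0.15},{"slide": [-90,-14,0],"rot": [0,0,0],"jaw": 0.15},{"slide": [-135,-21,0],"rot": [0,0,0],"jaw": 0.15},{"slide": [-180,-28,0],"rot": [0,0,0],"jaw": 0.15},{"slide": [-225,-35,0],"rot": [0,0,0],"jaw": 0.15},{"slide": [-270,-42,0],"rot": [0,0,0],"jaw": 0.15},{"slide": [-315,-50,0],"rot": [0,0,0],"jaw": 0.15},{"slide": [-360,-57,0],"rot": [0,0,0],"jaw": 0.15},{"slide": [-408,-65,0],"rot": [0,0,0],"jaw": 0.15},{"slide": [-408,-65,10],"rot": [0,0,0],"jaw": 0.15},{"slide": [-408,-65,10],"rot": [0,0,0],"jaw": 0.15},{"slide": [-408,-65,10],"rot": [0,0,0],"jaw": 0.15}]'

```text
time_s: 35.25
position: [0.5408, 0.0977, 0.1307]
eef_rot: [-0.7, 0.714, 0.002, -0.002]
force: [0.9, -1.1, 0.2]
gripper_width: 0.577
```

Run:
```python
from h import *
plan(*disp(-.121,.075),.053,-np.pi/2+YAW)
im=snap('top','top9')
hsv=cv2.cvtColor(im['pixels'],cv2.COLOR_RGB2HSV); m=((hsv[...,0]<16)&(hsv[...,1]>150)).astype(np.uint8)
n,l,st,c=cv2.connectedComponentsWithStats(m); print([(c[i].round(1).tolist(),int(st[i,4]),ray(im,*c[i],.045).round(3)) for i in range(1,n) if 20<st[i,4]<300])
```

```text
slide [-2.5 -2.6 77.7] rot [ 0.005 -0.    -0.   ] psi -1.592 pos [0.5408 0.0977 0.1307] t 35.25 F [ 0.9 -1.1  0.2] w 0.577 q [0.02 0.26 1.69 0.   1.2  1.61]
[([195.4, 138.6], 181, array([0.78 , 0.205, 0.045])), ([217.5, 165.5], 78, array([0.682, 0.127, 0.045])), ([162.1, 188.4], 70, array([0.605, 0.32 , 0.045])), ([344.2, 225.0], 75, array([ 0.465, -0.305,  0.045]))]
```

move_arm --rows '[{"slide": [-2,-1.5,35],"rot": [0,0,0],"jaw": 0.15},{"slide": [-2,-1.5,65],"rot": [0,0,0],"jaw": 0.15},{"slide": [-2,-1.5,77],"rot": [0,0,0],"jaw": 0.15},{"slide": [-2,-1.5,77],"rot": [0,0,0],"jaw": 0.15},{"slide": [-2,-1.5,77],"rot": [0,0,0],"jaw": -1},{"slide": [-2,-1.5,77],"rot": [0,0,0],"jaw": -1},{"slide": [-2,-1.5,77],"rot": [0,0,0],"jaw": -1},{"slide": [-2,-1.5,77],"rot": [0,0,0],"jaw": -1},{"slide": [-2,-1.5,77],"rot": [0,0,0],"jaw": -1}]'

```text
time_s: 36.2
position: [0.5454, 0.1005, 0.0574]
eef_rot: [-0.7, 0.714, -0.001, 0.001]
force: [-0.2, -0.9, 6.5]
gripper_width: 0.38
```

Run:
```python
from h import *
plan(.54,-.308,.12,-np.pi/2+YAW)
```

```text
slide [408.5  -3.  -62.7] rot [-0.003  0.     0.001] psi -1.591 pos [0.5454 0.1005 0.0574] t 36.2 F [-0.2 -0.9  6.5] w 0.38 q [0.03 0.36 1.73 0.   1.05 1.62]
```

move_arm --rows '[{"slide": [0,0,-35],"rot": [0,0,0],"jaw": -1},{"slide": [20,0,-60],"rot": [0,0,0],"jaw": -1},{"slide": [65,0,-63],"rot": [0,0,0],"jaw": -1},{"slide": [110,-1,-63],"rot": [0,0,0],"jaw": -1},{"slide": [155,-1,-63],"rot": [0,0,0],"jaw": -1},{"slide": [200,-1,-63],"rot": [0,0,0],"jaw": -1},{"slide": [245,-2,-63],"rot": [0,0,0],"jaw": -1},{"slide": [290,-2,-63],"rot": [0,0,0],"jaw": -1},{"slide": [335,-2,-63],"rot": [0,0,0],"jaw": -1},{"slide": [375,-3,-55],"rot": [0,0,0],"jaw": -1},{"slide": [408,-3,-45],"rot": [0,0,0],"jaw": -1},{"slide": [408,-3,-30],"rot": [0,0,0],"jaw": -1}]'

```text
time_s: 37.4
position: [0.5391, -0.3124, 0.0861]
eef_rot: [-0.698, 0.716, -0.002, -0.0]
force: [0.2, -0.2, -0.8]
gripper_width: 0.378
```

move_arm --rows '[{"slide": [0,0,0],"rot": [0,0,0],"jaw": -1},{"slide": [0,0,0],"rot": [0,0,0],"jaw": -1},{"slide": [0,0,0],"rot": [0,0,0],"jaw": -1}]'

```text
time_s: 37.7
position: [0.539, -0.3059, 0.0858]
eef_rot: [-0.701, 0.714, 0.001, 0.0]
force: [-0.3, 0.3, -0.7]
gripper_width: 0.373
```

Run:
```python
from h import *
plan(.54,-.308,.0444,-np.pi/2+YAW)
```

```text
slide [ 2.1 -1.1 41.4] rot [0.001 0.001 0.002] psi -1.589 pos [ 0.539  -0.3059  0.0858] t 37.7 F [-0.3  0.3 -0.7] w 0.373 q [-0.66  0.44  1.54  0.    1.16  0.93]
```

move_arm --rows '[{"slide": [0,0,20],"rot": [0,0,0],"jaw": -1},{"slide": [0,0,34],"rot": [0,0,0],"jaw": -1},{"slide": [0,0,40],"rot": [0,0,0],"jaw": -1},{"slide": [0,0,41.5],"rot": [0,0,0],"jaw": -1},{"slide": [0,0,41.5],"rot": [0,0,0],"jaw": -1},{"slide": [0,0,41.5],"rot": [0,0,0],"jaw": 0.15},{"slide": [0,0,41.5],"rot": [0,0,0],"jaw": 0.15},{"slide": [0,0,41.5],"rot": [0,0,0],"jaw": 0.15},{"slide": [0,0,20],"rot": [0,0,0],"jaw": 0.15},{"slide": [0,0,-25],"rot": [0,0,0],"jaw": 0.15},{"slide": [0,0,-75],"rot": [0,0,0],"jaw": 0.15},{"slide": [0,0,-125],"rot": [0,0,0],"jaw": 0.15}]'

```text
time_s: 38.9
position: [0.5382, -0.3072, 0.2117]
eef_rot: [-0.7, 0.714, 0.001, -0.0]
force: [1.4, -0.6, -0.2]
gripper_width: 0.579
```

move_arm --rows '[{"slide": [0,0,-45],"rot": [0,0,0],"jaw": 0},{"slide": [0,0,-90],"rot": [0,0,0],"jaw": 0},{"slide": [0,0,-90],"rot": [0,0,0],"jaw": 0},{"slide": [0,0,-90],"rot": [0,0,0],"jaw": 0}]'

```text
time_s: 39.3
position: [0.5394, -0.308, 0.3023]
eef_rot: [-0.7, 0.714, -0.001, 0.0]
force: [-0.0, -0.0, -0.3]
gripper_width: 0.504
```

Run:
```python
from h import *
plan(.6585,-.069,.30,-.85)
```

```text
slide [-241.4 -114.3    2.2] rot [-0.002 -0.003 -0.741] psi -1.591 pos [ 0.5394 -0.308   0.3023] t 39.3 F [-0.  -0.  -0.3] w 0.504 q [-0.66  0.26  1.33 -0.    1.55  0.93]
```

move_arm --rows '[{"slide": [-40,-19,0],"rot": [0,0,-0.12],"jaw": 0},{"slide": [-80,-38,0],"rot": [0,0,-0.24],"jaw": 0},{"slide": [-120,-57,0],"rot": [0,0,-0.36],"jaw": 0},{"slide": [-160,-76,0],"rot": [0,0,-0.48],"jaw": 0},{"slide": [-200,-95,0],"rot": [0,0,-0.6],"jaw": 0},{"slide": [-241,-114,0],"rot": [0,0,-0.74],"jaw": 0},{"slide": [-241,-114,20],"rot": [0,0,-0.74],"jaw": 0},{"slide": [-241,-114,40],"rot": [0,0,-0.74],"jaw": 0},{"slide": [-241,-114,40],"rot": [0,0,-0.74],"jaw": 0},{"slide": [-241,-114,40],"rot": [0,0,-0.74],"jaw": 0}]'

```text
time_s: 40.3
position: [0.6564, -0.0687, 0.258]
eef_rot: [0.911, -0.413, -0.003, 0.0]
force: [-0.1, 0.2, 0.2]
gripper_width: 0.499
```

Run:
```python
from h import *
plan(.6585,-.069,.2,-.85)
im=snap('scene','scene10'); im=snap('top','top10')
cv2.imwrite('pics/t10c.png',cv2.resize(im['pixels'][135:260,125:385],None,fx=3,fy=3,interpolation=cv2.INTER_CUBIC)[:,:,::-1])
hsv=cv2.cvtColor(im['pixels'],cv2.COLOR_RGB2HSV); m=((hsv[...,0]<16)&(hsv[...,1]>150)).astype(np.uint8)
n,l,st,c=cv2.connectedComponentsWithStats(m); print([(c[i].round(1).tolist(),int(st[i,4]),ray(im,*c[i],.045).round(3)) for i in range(1,n) if 20<st[i,4]<300])
```

```text
slide [ 1.9 -1.5 58. ] rot [ 0.003  0.005 -0.001] psi -0.851 pos [ 0.6564 -0.0687  0.258 ] t 40.3 F [-0.1  0.2  0.2] w 0.499 q [-0.24  0.37  1.27  0.    1.51  0.62]
[([195.3, 138.9], 179, array([0.779, 0.205, 0.045])), ([217.5, 165.6], 77, array([0.681, 0.127, 0.045])), ([162.2, 188.4], 71, array([0.605, 0.32 , 0.045])), ([343.1, 204.8], 85, array([ 0.535, -0.305,  0.045])), ([344.3, 225.2], 76, array([ 0.465, -0.305,  0.045]))]
```

View pics/scene10.png

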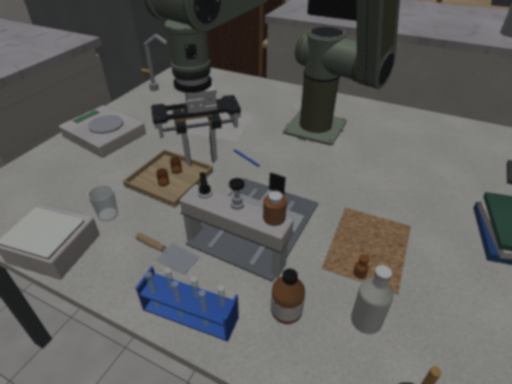

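Both jars stand upright in the tray at (177,165) and (162,178). Now I tighten the knob.

move_arm --rows '[{"slide": [1,-1,35],"rot": [0,0,0],"jaw": 0},{"slide": [1,-1,58],"rot": [0,0,0],"jaw": 0},{"slide": [1,-1,58],"rot": [0,0,0],"jaw": 0},{"slide": [1,-1,58],"rot": [0,0,0],"jaw": -1},{"slide": [1,-1,58],"rot": [0,0,0],"jaw": -1},{"slide": [1,-1,58],"rot": [0,0,0],"jaw": -1},{"slide": [1,-1,58],"rot": [0,0,0],"jaw": -1},{"slide": [1,-1,58],"rot": [0,0,0],"jaw": -1},{"slide": [1,-1,58],"rot": [0,0,0],"jaw": -1},{"slide": [1,-1,58],"rot": [0,0,0],"jaw": -1}]'

```text
time_s: 41.4
position: [0.6582, -0.0673, 0.2041]
eef_rot: [0.911, -0.412, -0.002, -0.001]
force: [-4.6, 3.8, 5.2]
gripper_width: 0.146
```

move_arm --rows '[{"slide": [0,0,0],"rot": [0,0,-0.13],"jaw": -1},{"slide": [0,0,0.5],"rot": [0,0,-0.26],"jaw": -1},{"slide": [0,0,0.5],"rot": [0,0,-0.39],"jaw": -1},{"slide": [0,0,0.5],"rot": [0,0,-0.52],"jaw": -1},{"slide": [0,0,1],"rot": [0,0,-0.65],"jaw": -1},{"slide": [0,0,1],"rot": [0,0,-0.78],"jaw": -1},{"slide": [0,0,1],"rot": [0,0,-0.91],"jaw": -1},{"slide": [0,0,1.5],"rot": [0,0,-1.04],"jaw": -1},{"slide": [0,0,1.5],"rot": [0,0,-1.17],"jaw": -1},{"slide": [0,0,2],"rot": [0,0,-1.3],"jaw": -1}]'

```text
time_s: 42.4
position: [0.6583, -0.0672, 0.2021]
eef_rot: [0.974, 0.225, -0.001, -0.002]
force: [-4.1, 3.8, 6.2]
gripper_width: 0.147
```

Run:
```python
from h import *
plan(.6595,-.0685,.196,1.55);print(robot.state()['torque'])
```

```text
slide [0.5 1.7 6.1] rot [-0.003 -0.002 -1.095] psi 0.455 pos [ 0.6583 -0.0672  0.2021] t 42.4 F [-4.1  3.8  6.2] w 0.147 q [-0.23  0.41  1.33  0.    1.4  -0.69]
[ 0.67807925  0.74383432 -0.09546836]
```

move_arm --rows '[{"slide": [0,0,0.5],"rot": [0,0,-0.13],"jaw": -1},{"slide": [0,0,0.5],"rot": [0,0,-0.26],"jaw": -1},{"slide": [0,0,0.5],"rot": [0,0,-0.39],"jaw": -1},{"slide": [0,0,1],"rot": [0,0,-0.52],"jaw": -1},{"slide": [0,0,1],"rot": [0,0,-0.65],"jaw": -1},{"slide": [0,0,1],"rot": [0,0,-0.78],"jaw": -1},{"slide": [0,0,1.5],"rot": [0,0,-0.91],"jaw": -1},{"slide": [0,0,1.5],"rot": [0,0,-1.04],"jaw": -1},{"slide": [0,0,1.5],"rot": [0,0,-1.12],"jaw": -1},{"slide": [0,0,1.5],"rot": [0,0,-1.17],"jaw": -1},{"slide": [0,0,1.5],"rot": [0,0,-1.17],"jaw": -1}]'

```text
time_s: 43.5
position: [0.6583, -0.0671, 0.2005]
eef_rot: [0.69, 0.724, 0.001, -0.002]
force: [-4.1, 4.2, 5.2]
gripper_width: 0.148
```

Run:
```python
from h import *
plan(.6595,-.0685,.196,1.55);print(robot.state()['torque'])
```

```text
slide [-1.5  1.2  4.5] rot [-0.002 -0.004  0.069] psi 1.619 pos [ 0.6583 -0.0671  0.2005] t 43.5 F [-4.1  4.2  5.2] w 0.148 q [-0.23  0.41  1.34  0.    1.4  -1.85]
[ 0.82346698  0.57845546 -0.58613143]
```

move_arm --rows '[{"slide": [0,0,0],"rot": [0,0,0.06],"jaw": 0},{"slide": [0,0,0],"rot": [0,0,0.06],"jaw": 0},{"slide": [0,0,0],"rot": [0,0,0.06],"jaw": 0},{"slide": [0,0,-40],"rot": [0,0,0.06],"jaw": 0},{"slide": [0,0,-90],"rot": [0,0,0.06],"jaw": 0},{"slide": [0,-45,-100],"rot": [0,0,0.06],"jaw": 0},{"slide": [0,-90,-100],"rot": [0,0,0.06],"jaw": 0},{"slide": [0,-135,-100],"rot": [0,0,0.06],"jaw": 0},{"slide": [0,-180,-100],"rot": [0,0,0.06],"jaw": 0},{"slide": [0,-220,-100],"rot": [0,0,0.06],"jaw": 0},{"slide": [0,-220,-100],"rot": [0,0,0.06],"jaw": 0},{"slide": [0,-220,-100],"rot": [0,0,0.06],"jaw": 0}]'

```text
time_s: 44.7
position: [0.4394, -0.0798, 0.2997]
eef_rot: [0.711, 0.703, 0.0, 0.001]
force: [0.1, 0.3, 0.3]
gripper_width: 0.502
```

Run:
```python
from h import *
plan(.43,-.07,.3,1.55)
im=snap('scene','scene11'); im=snap('top','top11')
a=cv2.imread('pics/scene11.png')[140:290,110:400]; b=im['pixels'][130:250,125:385,::-1]
cv2.imwrite('pics/c11.png',np.vstack([cv2.resize(a,(600,310),interpolation=cv2.INTER_CUBIC),cv2.resize(b,(600,277),interpolation=cv2.INTER_CUBIC)]))
hsv=cv2.cvtColor(im['pixels'],cv2.COLOR_RGB2HSV); m=((hsv[...,0]<16)&(hsv[...,1]>150)).astype(np.uint8)
n,l,st,c=cv2.connectedComponentsWithStats(m); print([(c[i].round(1).tolist(),int(st[i,4]),ray(im,*c[i],.045).round(3)) for i in range(1,n) if 20<st[i,4]<300])
```

```text
slide [ 9.6 -9.5 -0.3] rot [0.001 0.    0.009] psi 1.559 pos [ 0.4394 -0.0798  0.2997] t 44.7 F [0.1 0.3 0.3] w 0.502 q [-0.37 -0.13  1.74  0.    1.53 -1.93]
[([195.7, 138.7], 172, array([0.78 , 0.204, 0.045])), ([217.8, 165.7], 77, array([0.681, 0.126, 0.045])), ([161.9, 188.4], 67, array([0.604, 0.321, 0.045])), ([343.1, 204.7], 75, array([ 0.535, -0.305,  0.045])), ([344.2, 225.2], 76, array([ 0.465, -0.305,  0.045]))]
```

View pics/c11.png

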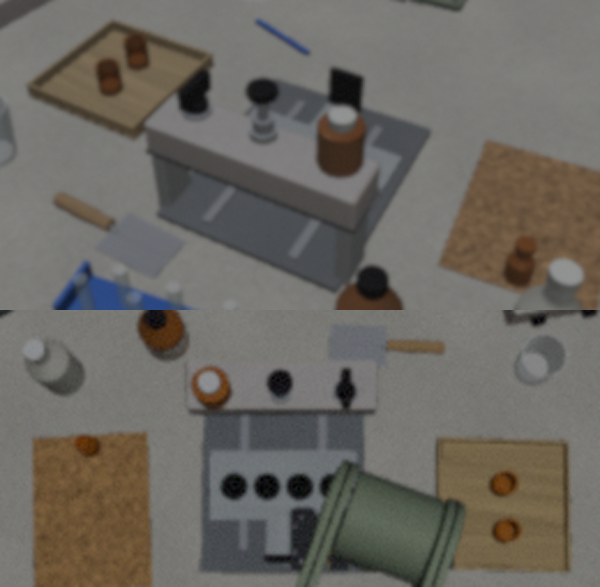

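The wing is back in line, at (345,387) in the lower half. The carriage is out, the plunger is up, and both jars stand in the tray at (503,484) and (505,531). Handing in.

```bash
python3 -c "
from rig import robot
print(robot.sign_off(), robot.state()['time_s'])"
```

```text
the job is handed in; nothing more can be done
the job is handed in; nothing more can be done
```

I dosed both jars; only two were on the mat. The job was handed in at about 45 s, well inside the 210 s limit, and no verdict was reported.

**What I did, in order:**
- Loosened the lock knob to its end stop, about 2.4 rad clockwise.
- Stood the jars on spots 3 and 1, and pushed the carriage in until it hit its stop.
- Pressed the plunger down, held it for over half a second, and let it spring back.
- Pulled the carriage out to its stop, a travel of about 120 mm, and moved the jars into the tray.
- Turned the knob back until it stopped.

**Last checks:**
- **Jars:** both are upright in the tray at about (0.535, -0.305) and (0.465, -0.305). That is within 45 mm of the tray centre along each side.
- **Dispenser:** the plunger is up, the carriage is out and the knob wing is back in its starting direction.
- **Other glassware:** the stoppered bottle and the reagent bottle measured within about 2 mm of their earlier readings. I checked the wash bottle and beaker by eye only, and both look unmoved.
- **Arm:** clear of everything, with about zero force on it.

**One disagreement:** with the jaws shut, the fingertips reached about 9 mm further than the stated 22 mm. The plunger press therefore stopped higher than I expected and with 38 N on the tool, against about 11 N needed. The picture showed the cap down by roughly the full 18 mm, so I treated it as a full press. The same extra reach probably explains the 5–7 N of upward force felt when closing on the jars.

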